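# Put the stacked returns back into stock

## Task

Some returned towing parts have been left stacked on a drilled steel plate in the middle of the bench: a hitch ball standing on one of the two rings (a round roller bearing and a square collar), and both rings lying on the plate. Take the stack apart and put each of the four parts, plate included, back into the stock tray that already holds its own kind, lying flat on the tray's floor beside the stock (the ball upright on its base). Set each part down, do not let it drop, and leave everything released.

Things in the scene. Friction and masses are not known exactly. Their poses are not given: they have to be found in the camera images.
- ball: Chromed body of an interchangeable hitch ball: a 47.6 mm ball on a round base flange 44 mm across and 7 mm thick, flat top with a bore, 55 mm high in all. Origin: centre of the base's underside; z up; the ball's centre (its widest, where to grip) is 34 mm above the origin. 0.25 to 0.5 kg. At the start it stands on the bearing or on the collar, whichever of them lies there.
- bearing: Bright steel tapered roller bearing: a flat round ring 62 mm across, 18 mm high, with a 30 mm bore and a circle of rollers. Origin: centre of its underside; z up. 0.17 to 0.35 kg. At the start it lies on one end of the plate.
- collar: Dark grey, uncoated steel square weld-on receiver collar: 60 by 60 mm, 18 mm high, with a 32 mm square bore. Origin: centre of its underside; x and y square to its sides; z up. 0.25 to 0.5 kg. At the start it lies on the other end of the plate, within about 6 degrees of square to it.
- plate: Black flat steel backing plate with five bolt holes: 150 mm long (its x) by 50 mm wide (its y), 10 mm thick. Origin: centre of its underside; z up. 0.4 to 0.8 kg. It lies flat on the bench under the rings, whose centres are about 38 mm either side of its middle along its x; the rings stand out over its long sides by about 5 mm.
- tray_ball: Fixed grey steel stock tray, 176 (x) by 134 mm (y) outside, 170 by 128 inside; floor 2 mm thick, low lip to 12 mm above the bench. Origin: centre of its underside; +x points away from the robot (yaw up to 9 degrees). Two hitch balls stand side by side at its far end (57 mm high); the floor from x = -85 to +32 mm is free, full width.
- tray_bearing: Fixed grey steel stock tray, 176 (x) by 134 mm (y) outside, 170 by 128 inside; floor 2 mm thick, low lip to 12 mm above the bench. Origin: centre of its underside; +x points away from the robot (yaw up to 9 degrees). Three bearings lie at its far end, one atop another (38 mm high); the floor from x = -85 to +20 mm is free, full width.
- tray_collar: Fixed grey steel stock tray, 176 (x) by 134 mm (y) outside, 170 by 128 inside; floor 2 mm thick, low lip to 12 mm above the bench. Origin: centre of its underside; +x points away from the robot (yaw up to 9 degrees). Three square collars lie at its far end, one atop another (38 mm high); the floor from x = -85 to +20 mm is free, full width.
- tray_plate: Fixed grey steel stock tray, 176 (x) by 134 mm (y) outside, 170 by 128 inside; floor 2 mm thick, low lip to 12 mm above the bench. Origin: centre of its underside; +x points away from the robot (yaw up to 9 degrees). Two plates stand on edge along its +y side (52 mm high); the floor from y = -64 to +43 mm is free; the plate fits there only with its length along x.
Mind the look-alikes: they are no part of the job. There is more than one size of the plate; the one meant has the size given above.

How it is judged:
By the outcome, as a careful person would: the job done as asked, in the order asked, and still so for the second after the job is handed in, with the robot touching nothing.
It also fails if it takes over 112 s, if anything falls off the work surface, if the arm or the gripper's body presses on something with over 40 N, if the wrist force passes 120 N, or if a joint passes its speed limit or range.

## Robot

A 6-joint arm with a two-finger parallel gripper is mounted at the origin on the work surface. World frame = base frame: x ahead of the robot, y to its left, z up, the work surface at z = 0. Lengths are in mm, angles in degrees, forces in N, time in s.
With the tool pointing down it reaches from about 350 to 850 mm from the base axis. Payload 8.1 kg.
Tool frame: the origin (TCP) lies midway between the tips of the shut fingers; the grasp point (between the pads) lies 19 mm behind it; x points along the fingers, y is the direction in which the jaws open and shut, and the axes are right-handed (so a half turn about x gives the same grasp; the last joint's range is limited). The gripper opens to 85 mm and grips with 20 to 120 N. Pads are 22 mm wide; open, the fingers measure 114 mm over their backs; the gripper's body (76 mm by 85 mm) begins 54 mm behind the grasp point. The pads swing forward as they close: fully open they stand 13 mm farther back than shut.
Start: joints at [-75.195, 7.471, 85.268, -0, 87.261, -4.893], TCP at [202.26, -564.886, 231.292] pointing down, gripper open.
Joint ranges: [-169.43, 169.43], [-51.17, 129.36], [1.28, 143.12], [-76.62, 256.62], [0, 156.53], [-152.29, 152.29]. Speed limits (degrees/s): [136.94, 136.94, 159.86, 180, 180, 180].

## Interface

Orientations are given as [roll, pitch, yaw] about the fixed x, y, z axes, in that order (R = Rz(yaw) Ry(pitch) Rx(roll)).
In Python, from bench import r, snapshot, workorder gives the robot as it stands.
- The arm moves only by the tool send_rows, never from a script. Its arguments are lists of equal length, an entry for each row: "offset": the shift along the tool's x, y, z in cm, a list of three; "dr": the turn, a rotation vector about the tool's x, y, z in degrees, a list of three; "grip": the opening in per cent of the stroke, from 0 (shut) to 100 (fully open). In form: {"offset": [[dx, dy, dz], ...], "dr": [[rx, ry, rz], ...], "grip": [grip, ...]}. A call has 1 to 5 rows; each row shifts and turns the commanded pose from where the row before left it, along the tool's axes as they then stand; what a row does not reach is not made up. A row lasts 1/8 s, in which the tool goes at most 62.5 mm and 10.7 degrees, less where a joint would pass 70% of its speed; a pose out of reach is approached as far as the arm can. A call with a gripper value outside its range is refused whole. The fingers move at their own pace and stop on an object; "force" is the grip in N (left out, the last holds). Time passes only in rows, so rows that do not move let the fingers close. It gives the time, the measured TCP pose, the force and the opening at its end, in the units of the state.
- r.sense(): the state, without advancing time (a new reading comes with each control period).
- snapshot(name): name is "scene" or "side" or "wrist"; returns a dict with "pixels" (400x640x3 uint8, red, green, blue), "fx", "fy", "cx", "cy" (pixels), "distortion" ([k1, k2, p1, p2, k3] as OpenCV has them; the pictures are not rectified), "world_to_cam" (4x4, takes a point from world to camera coordinates). Camera axes: x right, y up, looking along -z (the intrinsics and any distortion apply to the point x, -y, -z); pixel columns grow to the right and rows downward; lengths in mm; the calibration is good to about 2 mm. A picture is of the moment at which its call begins. There is no depth.
- workorder.hand_in(): hands the job in, once; it reports no verdict.
The state is a dict: "time": time; "joint_pos": joint angles; "qd": joint speeds; "joint_efforts": joint torques, N m; "tool_pos": TCP position; "tcp_rot": TCP orientation; "ft_force": force on the tool from outside, world axes, zero at the start; "wrist_torque": the same for the moment, N m; "finger_gap": finger opening in mm.
Only numpy, scipy, OpenCV 4.12 (cv2) and the standard library are available. Lean on these libraries where they do the work, as an engineer would, in place of code of your own. Each camera call takes 0.05 s, during which the arm holds its last target.

## Working session

There is one attempt and no reset: what is moved stays moved. The work goes in short steps, Python scripts to look and compute and a tool call to move; the robot and the scene stay as the last step left them, time stands still between calls to the robot, and variables do not carry over. Pictures are saved under pics/ and viewed, and the job is handed in when it is done.

Besides the shell and the picture viewer there is one more tool, called after "Emit:" by a JSON object that holds its "method" and its "body", one argument or row to a line. send_rows: Moves the arm, as the interface text tells. Its arguments: {"type":"object","properties":{"offset":{"type":"array","items":{"type":"array","items":{"type":"number"}}},"dr":{"type":"array","items":{"type":"array","items":{"type":"number"}}},"grip":{"type":"array","items":{"type":"number"}},"force":{"type":"number"}},"required":["offset","dr","grip"]}

```bash
ls; mkdir -p pics; python3 - <<'E'
from bench import r, snapshot, workorder
import cv2,json
s=r.sense();print(s)
for n in["scene","side","wrist"]:
    d=snapshot(n);cv2.imwrite(f"pics/{n}0.png",d["pixels"][:,:,::-1])
    print(n,d["fx"],d["fy"],d["cx"],d["cy"],d["distortion"],d["world_to_cam"])
E
```

```text
pics
{'time': 0.0, 'joint_pos': array([-7.51946240e+01,  7.51482715e+00,  8.53302775e+01,  2.42049001e-04,
        8.72627923e+01, -4.89330157e+00]), 'qd': array([-0.04878092, -0.07226024, -0.04678982,  0.08672206,  0.02177544,
       -0.04111227]), 'joint_efforts': array([ 1.78582603e-03, -5.69405937e+01, -5.00548697e+01,  6.47084971e-05,
        1.49154622e-02, -4.48071873e-06]), 'tool_pos': array([ 202.11955608, -564.33247306,  230.23781115]), 'tcp_rot': array([-95.02167663,  89.89210278, 104.67698914]), 'ft_force': array([0.18985875, 0.25627655, 0.13772446]), 'wrist_torque': array([-0.07483704, -0.00068729,  0.02540613]), 'finger_gap': 85.59945887622669}
scene 451.51487101923584 451.51487101923584 327.0540225186589 192.76810837553992 [-0.08684804  0.          0.          0.          0.        ] [[-7.04544422e-01  7.09653403e-01 -3.03393123e-03  3.03008161e+02]
 [-4.79168075e-01 -4.72556227e-01  7.39654357e-01  1.42511686e+02]
 [ 5.23464528e-01  5.22573115e-01  6.72980109e-01 -1.37396990e+03]
 [ 0.00000000e+00  0.00000000e+00  0.00000000e+00  1.00000000e+00]]
side 408.14028232063595 408.14028232063595 324.56191462805396 196.83964859434226 [-0.00166856  0.          0.          0.          0.        ] [[-7.27662841e-01 -6.85932450e-01  1.86119453e-03  2.90778574e+02]
 [ 5.16267893e-01 -5.45885748e-01  6.59906215e-01 -2.35408189e+02]
 [-4.51635087e-01  4.81150107e-01  7.51345675e-01 -1.05480645e+03]
 [ 0.00000000e+00  0.00000000e+00  0.00000000e+00  1.00000000e+00]]
wrist 282.09611016751455 282.09611016751455 316.5269315111444 194.12251348228384 [-0.0339131  0.         0.         0.         0.       ] [[ 3.36117382e-01 -9.41816731e-01 -2.52010643e-03 -5.99277915e+02]
 [ 9.06287840e-01  3.24163491e-01 -2.71220174e-01  3.47172345e+01]
 [ 2.56256624e-01  8.88778729e-02  9.62514034e-01 -3.80406409e+02]
 [ 0.00000000e+00  0.00000000e+00  0.00000000e+00  1.00000000e+00]]
```

View pics/scene0.png

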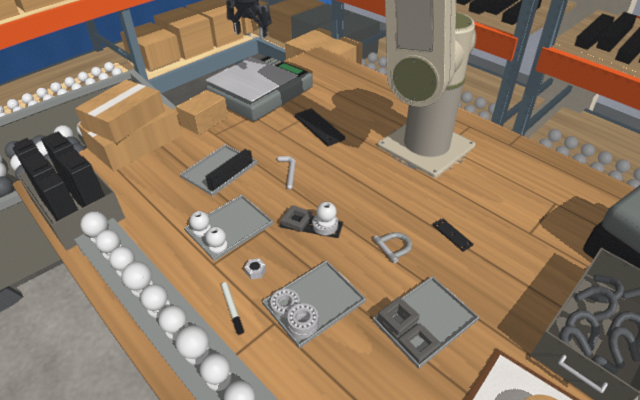

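View pics/side0.png

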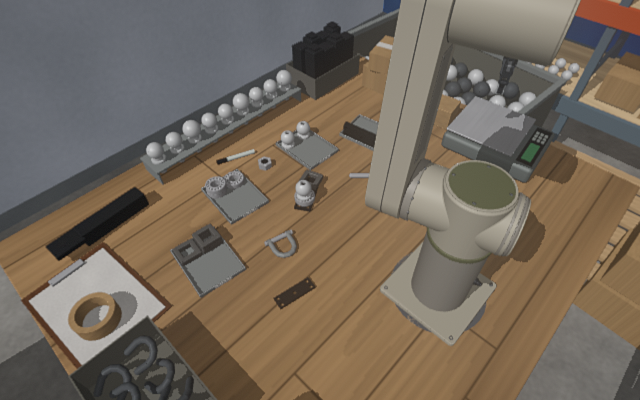

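View pics/wrist0.png

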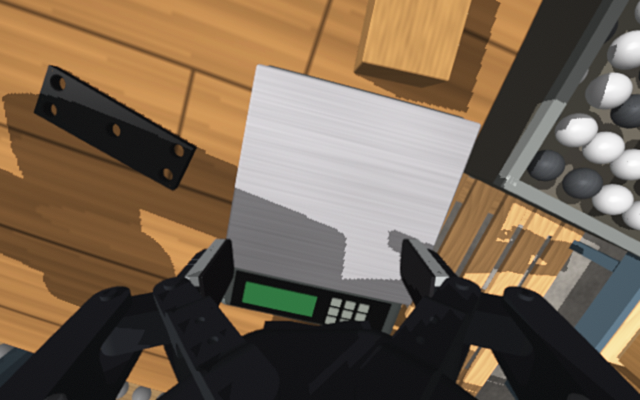

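```bash
cat > h.py <<'E'
import numpy as np, cv2
from scipy.spatial.transform import Rotation as Rn
def K(d): return np.array([[d["fx"],0,d["cx"]],[0,d["fy"],d["cy"]],[0,0,1.]])
def ray(d,uv):
    uv=np.asarray(uv,float).reshape(-1,1,2)
    n=cv2.undistortPoints(uv,K(d),np.array(d["distortion"],float)).reshape(-1,2)
    T=np.array(d["world_to_cam"]);R=T[:3,:3];c=-R.T@T[:3,3]
    v=np.c_[n[:,0],-n[:,1],-np.ones(len(n))]@R
    return c,v
def plane(d,uv,z):
    c,v=ray(d,uv); t=(z-c[2])/v[:,2]; return (c+v*t[:,None])[:,:2]
def tri(ds,uvs):
    A=np.zeros((3,3));b=np.zeros(3)
    for d,uv in zip(ds,uvs):
        c,v=ray(d,uv);v=v[0]/np.linalg.norm(v[0]);P=np.eye(3)-np.outer(v,v);A+=P;b+=P@c
    return np.linalg.solve(A,b)
def proj(d,X):
    T=np.array(d["world_to_cam"]);p=np.atleast_2d(X)@T[:3,:3].T+T[:3,3]
    p=p*[1,-1,-1]
    o,_=cv2.projectPoints(p,np.zeros(3),np.zeros(3),K(d),np.array(d["distortion"],float));return o.reshape(-1,2)
def save(d,name,box=None,s=1):
    im=d["pixels"][:,:,::-1]
    if box: x0,y0,x1,y1=box;im=im[y0:y1,x0:x1]
    cv2.imwrite("pics/"+name,cv2.resize(im,None,fx=s,fy=s,interpolation=cv2.INTER_CUBIC))
def jaw(s):
    R=Rn.from_euler('xyz',s["tcp_rot"],degrees=True).as_matrix();return R
def go(s,p,yaw=None):
    """p target TCP world, yaw = world direction of jaw (tool y) axis deg mod 180"""
    R=jaw(s);d=np.array(p)-s["tool_pos"]
    yn=np.degrees(np.arctan2(R[1,1],R[0,1]))
    print("pos",s["tool_pos"].round(1),"yaw",round(yn,1),"tooldown",R[:,0].round(3),"off_cm(before turn)",(R.T@d/10).round(2))
    if yaw is not None:
        dy=(yaw-yn+90)%180-90; print("turn about tool x:",round(-dy,1), "alt", round(-dy-180*np.sign(-dy),1),"j6",s["joint_pos"][5].round(1))
E
python3 - <<'E'
from bench import *
from h import *
d=snapshot("scene");save(d,"sceneA.png",(170,130,490,370),2.5)
E
```

```text
(no output)
```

View pics/sceneA.png

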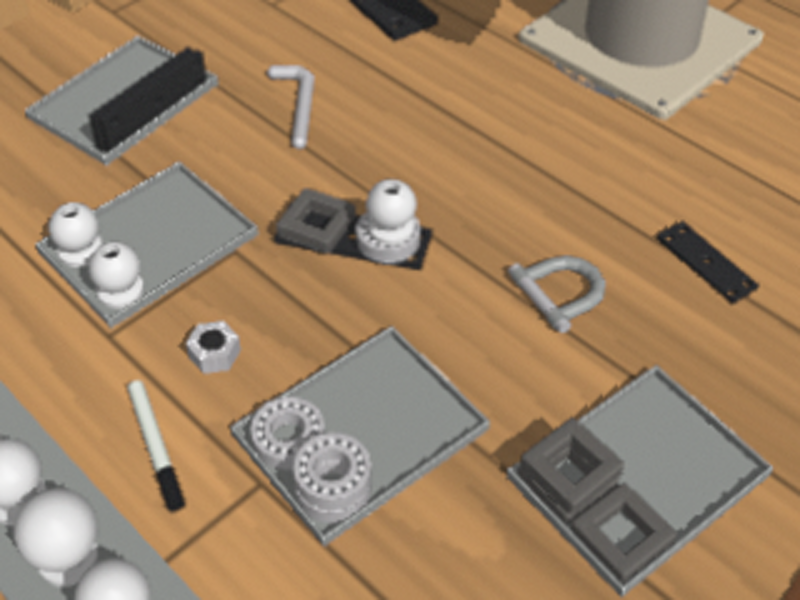

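```bash
cat > m1.py <<'E'
from bench import *
from h import *
d=snapshot("scene")
T={"plate":[(27,112),(137,38),(215,80),(105,160)],"ball":[(38,245),(180,165),(256,230),(112,322)],
"bearing":[(232,430),(392,328),(488,422),(325,540)],"collar":[(508,470),(655,367),(770,468),(622,590)]}
for n,c in T.items():
    uv=np.array(c)/2.5+[170,130]; p=plane(d,uv,12)
    e=np.roll(p,-1,0)-p
    a=(p[0]-p[1]+p[3]-p[2])
    print(n,p.mean(0).round(1),"len",np.linalg.norm(e,axis=1).round(0),"yaw",np.degrees(np.arctan2(a[1],a[0])).round(1))
ball=plane(d,[(391/2.5+170,204/2.5+130)],10+18+34);print("ball",ball)
print("collar",plane(d,[(316/2.5+170,213/2.5+130)],28))
print("plateends",plane(d,(np.array([(276,238),(421,268),(432,230)])/2.5+[170,130]),5))
print("decoyplate",plane(d,(np.array([(657,237),(682,222),(756,284),(735,300)])/2.5+[170,130]),10))
E
python3 m1.py
```

```text
plate [ 515.1 -350.1] len [172. 133. 170. 132.] yaw 8.3
ball [ 627.5 -146.2] len [171. 131. 171. 134.] yaw -1.9
bearing [631.7 162. ] len [175. 131. 173. 131.] yaw -5.9
collar [500.7 356.6] len [173. 131. 173. 132.] yaw -8.2
ball [[459.75015464  27.52581054]]
collar [[496.60579768 -40.70432086]]
plateends [[533.70660037 -60.83582663]
 [461.13927117  69.5925801 ]
 [416.45826497  42.0873316 ]]
decoyplate [[270.3199932  211.43847734]
 [235.23983911 217.46198352]
 [254.93614442 315.9755206 ]
 [286.41149512 312.29045332]]
```

```bash
python3 - <<'E'
from bench import *
from h import *
s=r.sense();go(s,[470,0,231],28.4);R=jaw(s);print(R.round(3))
d=snapshot("wrist");T=np.array(d["world_to_cam"]);print("camera rel TCP in tool",R.T@(-T[:3,:3].T@T[:3,3]-s["tool_pos"]),"view dir tool",R.T@-T[2,:3])
E
```

```text
pos [ 202.2 -564.6  230.8] yaw -70.3 tooldown [-0.     0.001 -1.   ] off_cm(before turn) [ 2.000e-02 -4.413e+01 -4.424e+01]
turn about tool x: 81.3 alt -98.7 j6 -4.9
[[-0.     0.337 -0.941]
 [ 0.001 -0.941 -0.337]
 [-1.    -0.001 -0.   ]]
camera rel TCP in tool [-143.69345462    0.55651273  -69.09946801] view dir tool [ 0.96247612 -0.00106744  0.27136429]
```

```bash
cat >> h.py <<'E'
from scipy.linalg import logm,expm
def tw(s,p,yaw,turn=None,n=None):
    """constant-twist rows from current pose to TCP p, jaw yaw (mod 180, nearest unless turn gives sign), tool straight down"""
    R=jaw(s);yn=np.degrees(np.arctan2(R[1,1],R[0,1]))
    dy=(yaw-yn+90)%180-90
    if turn: dy=dy if np.sign(dy)==turn else dy+180*turn
    y=np.radians(yn+dy)
    R1=np.array([[0,np.cos(y),np.sin(y)],[0,np.sin(y),-np.cos(y)],[-1,0,0]])
    R1[:,2]=np.cross(R1[:,0],R1[:,1])
    q=R.T@(np.array(p)-s["tool_pos"]);Rr=R.T@R1;rv=Rn.from_matrix(Rr).as_rotvec()
    if n is None: n=int(max(np.ceil(np.linalg.norm(q)*1.05/56),np.ceil(np.degrees(np.linalg.norm(rv))/9.5),1))
    T=np.eye(4);T[:3,:3]=Rr;T[:3,3]=q
    r1=rv/n;L=logm(T).real/n;E=expm(L)
    print("now",s["tool_pos"].round(1),"yaw",round(yn,2),"down",R[2,0].round(4),"dyaw",round(dy,1),"n",n,"offset/row",(E[:3,3]/10).round(3),"dr/row",np.degrees(r1).round(2),"| whole: off",(q/10).round(2),"dr",np.degrees(rv).round(1))
E
python3 - <<'E'
from bench import *
from h import *
s=r.sense();tw(s,[410,-15,270],28.4,1)
E
```

```text
now [ 202.2 -564.7  230.9] yaw -70.3 down -1.0 dyaw 98.7 n 12 offset/row [-0.325 -0.422 -5.539] dr/row [-8.23 -0.    0.  ] | whole: off [ -3.88 -44.75 -38.09] dr [-98.7  -0.    0. ]
```

```bash
python3 - <<'E'
from bench import *
from h import *
s=r.sense();tw(s,[455,30,250],28.4,1)
E
```

```text
now [ 202.2 -564.7  230.9] yaw -70.3 down -1.0 dyaw 98.7 n 13 offset/row [-0.146 -0.169 -5.637] dr/row [-7.59 -0.    0.  ] | whole: off [ -1.88 -47.47 -43.85] dr [-98.7  -0.    0. ]
```

Emit:
{"method": "send_rows", "body": {
  "offset": [
    [-0.15, -0.17, -5.64],
    [-0.15, -0.17, -5.64],
    [-0.15, -0.17, -5.64],
    [-0.15, -0.17, -5.64],
    [-0.15, -0.17, -5.64]
  ],
  "dr": [
    [-7.6, 0, 0],
    [-7.6, 0, 0],
    [-7.6, 0, 0],
    [-7.6, 0, 0],
    [-7.6, 0, 0]
  ],
  "grip": [100, 100, 100, 100, 100]
}}

```text
time: 0.92
tool_pos: [426.0, -398.2, 238.7]
tcp_rot: [136.9, 90.0, 14.8]
ft_force: [-0.4, -0.9, -0.8]
finger_gap: 85.3
```

Emit:
{"method": "send_rows", "body": {
  "offset": [
    [-0.15, -0.17, -5.64],
    [-0.15, -0.17, -5.64],
    [-0.15, -0.17, -5.64],
    [-0.15, -0.17, -5.64],
    [-0.15, -0.17, -5.64]
  ],
  "dr": [
    [-7.6, 0, 0],
    [-7.6, 0, 0],
    [-7.6, 0, 0],
    [-7.6, 0, 0],
    [-7.6, 0, 0]
  ],
  "grip": [100, 100, 100, 100, 100]
}}

```text
time: 1.55
tool_pos: [498.4, -130.4, 246.3]
tcp_rot: [99.6, 90.0, 15.5]
ft_force: [1.0, 0.4, -1.3]
finger_gap: 85.4
```

Emit:
{"method": "send_rows", "body": {
  "offset": [
    [-0.15, -0.17, -5.64],
    [-0.15, -0.17, -5.64],
    [-0.15, -0.17, -5.64],
    [0, 0, 0]
  ],
  "dr": [
    [-7.6, 0, 0],
    [-7.6, 0, 0],
    [-7.6, 0, 0],
    [0, 0, 0]
  ],
  "grip": [100, 100, 100, 100]
}}

```text
time: 2.05
tool_pos: [453.6, 33.4, 251.2]
tcp_rot: [112.7, 89.9, 51.6]
ft_force: [0.5, -0.6, -0.0]
finger_gap: 85.6
```

```bash
python3 - <<'E'
from bench import *
from h import *
s=r.sense();tw(s,[455,30,250],28.4);print(s["joint_pos"].round(1),s["time"],s["ft_force"])
d=snapshot("wrist");save(d,"w1.png")
E
```

```text
now [453.6  33.4 251.2] yaw 28.87 down -1.0 dyaw -0.5 n 1 offset/row [ 0.117 -0.042  0.365] dr/row [ 0.47 -0.02 -0.06] | whole: off [ 0.12 -0.04  0.37] dr [ 0.5 -0.  -0.1]
[-2.300e+00 -1.610e+01  1.056e+02  1.000e-01  9.050e+01 -3.120e+01] 2.05 [ 0.51605481 -0.63031734 -0.01156629]
```

View pics/w1.png

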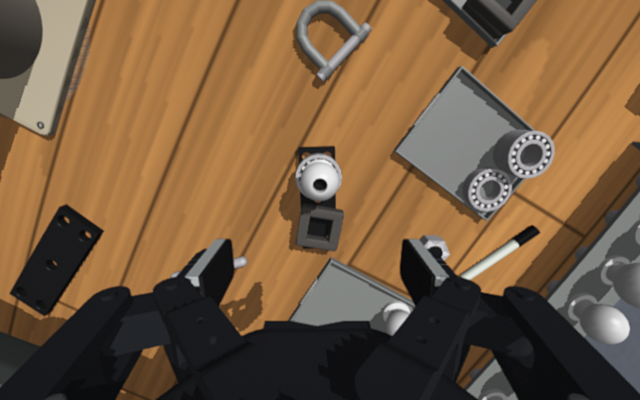

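```bash
python3 - <<'E'
from bench import *
from h import *
d=snapshot("wrist");save(d,"w1z.png",(270,130,370,270),4.2)
E
```

```text
(no output)
```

View pics/w1z.png

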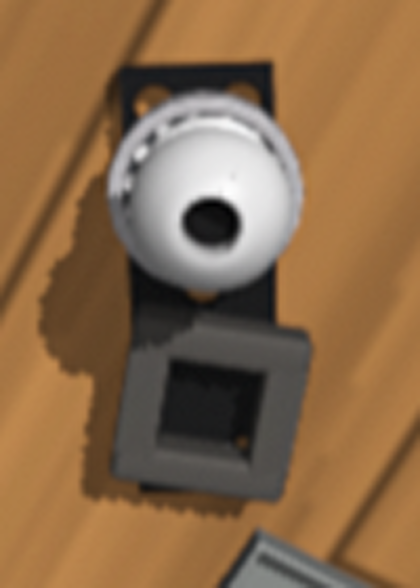

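```bash
python3 - <<'E'
from bench import *
from h import *
d=snapshot("wrist");f=lambda c:np.array(c)/4.2+[270,130]
print("ball",plane(d,f([(213,206)]),62),"bore",plane(d,f([(212,223)]),83))
c=plane(d,f([(135,347),(310,352),(282,498),(112,482)]),28);print(c.round(1),c.mean(0),np.linalg.norm(np.roll(c,-1,0)-c,axis=1).round(1))
for i in range(4):
  e=np.roll(c,-1,0)[i]-c[i];print(np.degrees(np.arctan2(e[1],e[0])).round(1))
p=plane(d,f([(122,72),(270,65),(275,320)]),10);print("plate",p.round(1),np.linalg.norm(p[1]-p[0]))
for e in(p[1]-p[0],p[2]-p[1]):print(np.degrees(np.arctan2(e[1],e[0])).round(1))
s=snapshot("scene");s2=snapshot("side")
B=[460,28,62];print(proj(s,B),proj(s2,B))
save(s2,"side_z.png",(270,160,340,220),8)
E
```

```text
ball [[462.5032688   27.36091393]] bore [[461.98611699  27.09890327]]
[[466.9 -32.8]
 [518.2  -6.9]
 [536.2 -57.1]
 [482.5 -79.4]] [500.93293676 -44.05487888] [57.4 53.3 58.1 49.2]
26.7
-70.3
-157.4
108.6
plate [[421.7  42.3]
 [462.6  67. ]
 [506.6  -7.4]] 47.75090038000619
31.2
-59.4
[[326.46705248 211.75070998]] [[303.16669276 187.43656926]]
```

View pics/side_z.png

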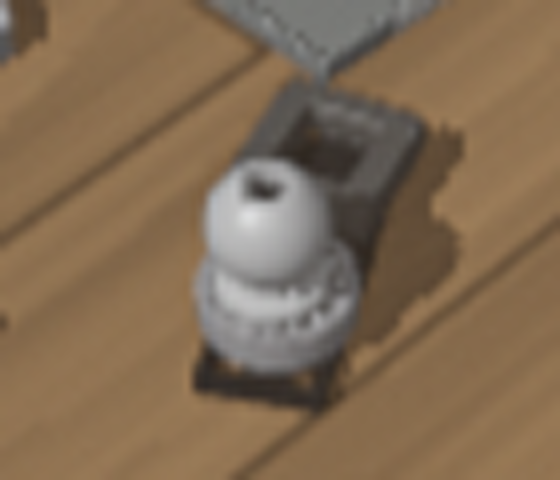

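```bash
python3 - <<'E'
from bench import *
from h import *
s=r.sense();tw(s,[461,27.5,90],30)
E
```

```text
now [454.9  29.2 250.7] yaw 28.38 down -1.0 dyaw 1.6 n 4 offset/row [4.018 0.113 0.111] dr/row [-0.41  0.    0.  ] | whole: off [16.07  0.46  0.44] dr [-1.6  0.   0. ]
```

Emit:
{"method": "send_rows", "body": {
  "offset": [
    [4, 0.46, 0.44],
    [4, 0, 0],
    [4, 0, 0],
    [3, 0, 0],
    [0, 0, 0]
  ],
  "dr": [
    [-1.6, 0, 0],
    [0, 0, 0],
    [0, 0, 0],
    [0, 0, 0],
    [0, 0, 0]
  ],
  "grip": [100, 100, 100, 100, 100],
  "force": 50
}}

```text
time: 2.92
tool_pos: [458.5, 27.6, 98.0]
tcp_rot: [-121.9, 89.7, 178.1]
ft_force: [-0.3, -0.4, 1.0]
finger_gap: 85.0
```

```bash
python3 - <<'E'
from bench import *
from h import *
s=r.sense();tw(s,[461,27.5,39],30)
d=snapshot("wrist");save(d,"w2.png");print(proj(d,[461,27.5,62]))
E
```

```text
now [458.5  27.6  98. ] yaw 29.97 down -1.0 dyaw 0.0 n 2 offset/row [2.951 0.114 0.074] dr/row [-0.02 -0.09  0.15] | whole: off [5.9  0.24 0.15] dr [-0.  -0.2  0.3]
[[319.50381239 221.11015983]]
```

View pics/w2.png

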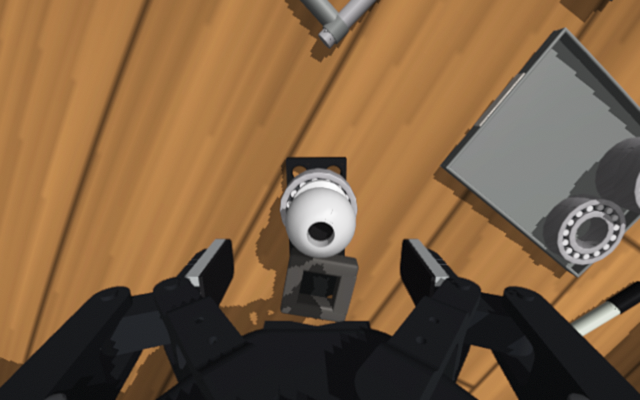

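```bash
python3 - <<'E'
from bench import *
from h import *
s=r.sense();tw(s,[461,27.5,39],30)
E
```

```text
now [460.1  27.7 100.1] yaw 29.99 down -1.0 dyaw 0.0 n 2 offset/row [3.056 0.041 0.035] dr/row [-0.01 -0.04  0.07] | whole: off [6.11 0.09 0.07] dr [-0.  -0.1  0.1]
```

Emit:
{"method": "send_rows", "body": {
  "offset": [
    [3, 0.05, 0.05],
    [3.1, 0, 0],
    [0, 0, 0],
    [0, 0, 0],
    [0, 0, 0]
  ],
  "dr": [
    [0, 0, 0],
    [0, 0, 0],
    [0, 0, 0],
    [0, 0, 0],
    [0, 0, 0]
  ],
  "grip": [100, 100, 100, 0, 0]
}}

```text
time: 3.6
tool_pos: [463.1, 28.3, 41.9]
tcp_rot: [57.2, 89.8, -2.8]
ft_force: [-0.1, -0.7, 0.4]
finger_gap: 51.3
```

Emit:
{"method": "send_rows", "body": {
  "offset": [
    [0, 0, 0],
    [0, 0, 0],
    [0, 0, 0]
  ],
  "dr": [
    [0, 0, 0],
    [0, 0, 0],
    [0, 0, 0]
  ],
  "grip": [0, 0, 0]
}}

```text
time: 3.98
tool_pos: [462.9, 28.2, 42.0]
tcp_rot: [49.9, 89.8, -10.0]
ft_force: [-2.7, -1.8, 9.6]
finger_gap: 45.7
```

```bash
python3 - <<'E'
from bench import *
from h import *
s=r.sense();tw(s,[461,27.5,39],30);print(s["time"],s["finger_gap"],s["ft_force"])
d=snapshot("side");save(d,"s3.png",(260,140,360,220),7)
E
```

```text
now [462.9  28.2  42. ] yaw 30.1 down -1.0 dyaw -0.1 n 1 offset/row [ 0.3   -0.195 -0.034] dr/row [ 0.1   0.1  -0.12] | whole: off [ 0.3  -0.2  -0.03] dr [ 0.1  0.1 -0.1]
3.975 45.67569761221691 [-2.66597704 -1.8295416   9.64642471]
```

View pics/s3.png

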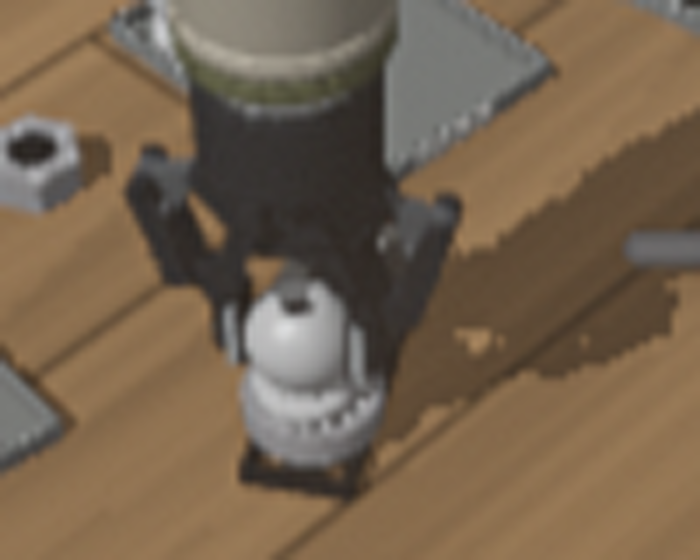

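Emit:
{"method": "send_rows", "body": {
  "offset": [
    [-1, 0, 0],
    [-3, 0, 0],
    [-4, 0, 0],
    [-3, 0, 0],
    [0, 0, 0]
  ],
  "dr": [
    [0, 0, 0],
    [0, 0, 0],
    [0, 0, 0],
    [0, 0, 0],
    [0, 0, 0]
  ],
  "grip": [0, 0, 0, 0, 0]
}}

```text
time: 4.65
tool_pos: [463.5, 28.4, 152.9]
tcp_rot: [57.7, 89.7, -2.2]
ft_force: [0.1, -0.4, -4.2]
finger_gap: 45.9
```

```bash
cat > tr.py <<'E'
from h import *
TR={"plate":(515.1,-350.1,8.3),"ball":(627.5,-146.2,-1.9),"bearing":(631.7,162,-5.9),"collar":(500.7,356.6,-8.2)}
def tp(n,x,y):
    a=np.radians(TR[n][2]);return TR[n][0]+x*np.cos(a)-y*np.sin(a),TR[n][1]+x*np.sin(a)+y*np.cos(a)
E
python3 - <<'E'
from bench import *
from tr import *
s=r.sense();print(s["finger_gap"],s["ft_force"],s["time"])
x,y=tp("ball",-38,0);print(x,y);tw(s,[x,y,150],88)
d=snapshot("wrist");save(d,"w4.png")
d=snapshot("side");save(d,"s4.png",(240,100,400,220),5)
E
```

```text
45.89103355367562 [ 0.06783814 -0.41953383 -4.17993596] 4.65
589.5208917942132 -144.940103221236
now [463.5  28.4 152.9] yaw 30.1 down -1.0 dyaw 57.9 n 7 offset/row [ 0.046 -1.034  3.021] dr/row [-8.27  0.04 -0.02] | whole: off [ 0.37  2.21 21.32] dr [-57.9   0.3  -0.2]
```

View pics/w4.png

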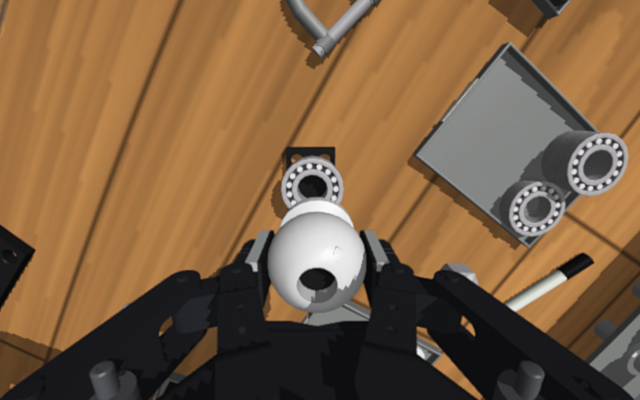

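View pics/s4.png

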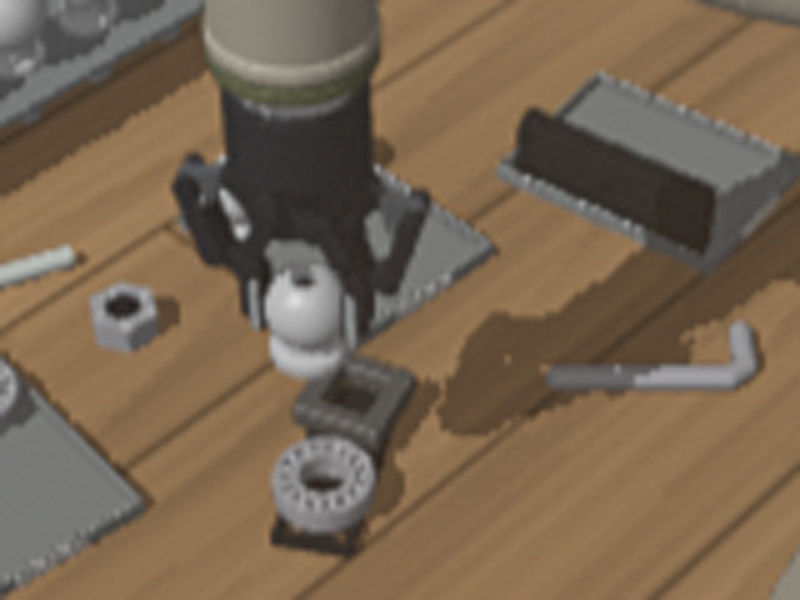

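Emit:
{"method": "send_rows", "body": {
  "offset": [
    [0, -1.03, 3.02],
    [0, -1.03, 3.02],
    [0, -1.03, 3.02],
    [0, -1.03, 3.02],
    [0, -1.03, 3.02]
  ],
  "dr": [
    [-8.3, 0, 0],
    [-8.3, 0, 0],
    [-8.3, 0, 0],
    [-8.3, 0, 0],
    [-8.3, 0, 0]
  ],
  "grip": [0, 0, 0, 0, 0]
}}

```text
time: 5.38
tool_pos: [533.3, -110.3, 146.9]
tcp_rot: [-179.4, 89.8, 162.5]
ft_force: [-0.5, 0.4, -3.4]
finger_gap: 45.9
```

Emit:
{"method": "send_rows", "body": {
  "offset": [
    [0, -1.03, 3.02],
    [0, -1.03, 3.02],
    [0, 0, 0],
    [0, 0, 0]
  ],
  "dr": [
    [-8.3, 0, 0],
    [-8.2, 0, 0],
    [0, 0, 0],
    [0, 0, 0]
  ],
  "grip": [0, 0, 0, 0]
}}

```text
time: 5.88
tool_pos: [586.2, -143.8, 147.3]
tcp_rot: [161.9, 89.8, 159.9]
ft_force: [-0.2, 0.3, -4.3]
finger_gap: 45.7
```

```bash
python3 - <<'E'
from bench import *
from tr import *
s=r.sense();print(s["finger_gap"],s["ft_force"],s["time"],s["joint_pos"].round(0))
x,y=tp("ball",-38,0);tw(s,[x,y,25],88)
d=snapshot("wrist");save(d,"w5.png")
E
```

```text
45.72313759952953 [-0.22400399  0.3204914  -4.25938202] 5.875 [ -19.   11.   90.    0.   79. -107.]
now [ 586.2 -143.8  147.3] yaw 88.02 down -1.0 dyaw -0.0 n 3 offset/row [ 4.077 -0.036  0.122] dr/row [ 0.01 -0.08 -0.03] | whole: off [12.23 -0.11  0.38] dr [ 0.  -0.2 -0.1]
```

View pics/w5.png

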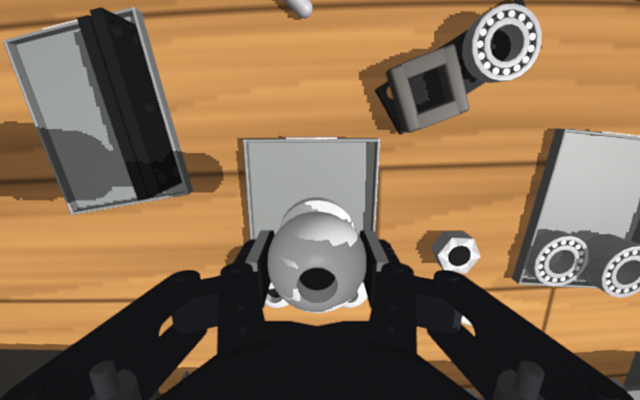

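Emit:
{"method": "send_rows", "body": {
  "offset": [
    [4, -0.1, 0.2],
    [4, 0, 0],
    [3, 0, 0],
    [0.8, 0, 0],
    [0, 0, 0]
  ],
  "dr": [
    [0, 0, 0],
    [0, 0, 0],
    [0, 0, 0],
    [0, 0, 0],
    [0, 0, 0]
  ],
  "grip": [0, 0, 0, 0, 0]
}}

```text
time: 6.55
tool_pos: [589.4, -145.2, 32.0]
tcp_rot: [158.4, 90.0, 156.5]
ft_force: [0.4, 0.1, -3.3]
finger_gap: 45.9
```

```bash
python3 - <<'E'
from bench import *
from tr import *
s=r.sense();print(s["finger_gap"],s["ft_force"],s["time"],s["joint_pos"].round(0))
x,y=tp("ball",-38,0);tw(s,[x,y,16],88)
d=snapshot("side");save(d,"s6.png",(240,80,400,200),5)
s=r.sense();print(s["tool_pos"])
E
```

```text
45.927848971261675 [ 0.35034402  0.06732444 -3.26590973] 6.55 [ -19.   19.   94.    0.   67. -107.]
now [ 589.4 -145.2   32. ] yaw 88.1 down -1.0 dyaw -0.1 n 1 offset/row [1.597 0.022 0.011] dr/row [ 0.1  -0.03 -0.01] | whole: off [1.6  0.02 0.01] dr [ 0.1 -0.  -0. ]
[ 590.35431721 -145.51247829   33.0746992 ]
```

View pics/s6.png

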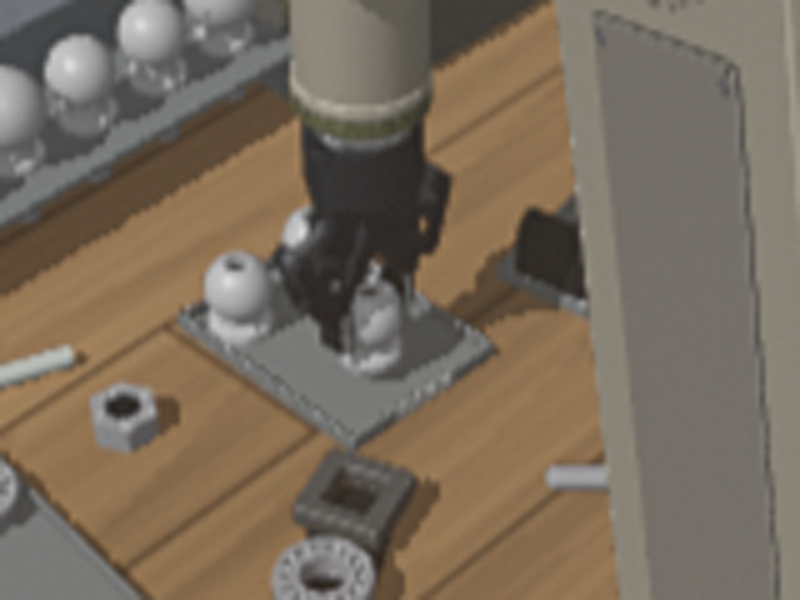

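Emit:
{"method": "send_rows", "body": {
  "offset": [
    [0.8, 0, 0],
    [0.5, 0, 0],
    [0, 0, 0],
    [0, 0, 0]
  ],
  "dr": [
    [0, 0, 0],
    [0, 0, 0],
    [0, 0, 0],
    [0, 0, 0]
  ],
  "grip": [0, 0, 0, 0]
}}

```text
time: 7.1
tool_pos: [589.8, -145.5, 18.9]
tcp_rot: [138.8, 90.0, 136.9]
ft_force: [-0.2, -0.0, -3.2]
finger_gap: 45.7
```

Emit:
{"method": "send_rows", "body": {
  "offset": [
    [0.15, 0, 0],
    [0.1, 0, 0],
    [0, 0, 0]
  ],
  "dr": [
    [0, 0, 0],
    [0, 0, 0],
    [0, 0, 0]
  ],
  "grip": [0, 0, 0]
}}

```text
time: 7.48
tool_pos: [589.7, -145.5, 16.3]
tcp_rot: [42.4, 90.0, 40.5]
ft_force: [0.8, 0.2, -4.0]
finger_gap: 45.6
```

Emit:
{"method": "send_rows", "body": {
  "offset": [
    [0.1, 0, 0],
    [0, 0, 0]
  ],
  "dr": [
    [0, 0, 0],
    [0, 0, 0]
  ],
  "grip": [0, 0]
}}

```text
time: 7.72
tool_pos: [589.9, -145.5, 16.2]
tcp_rot: [-24.3, 90.0, -26.2]
ft_force: [-4.8, 0.4, 5.7]
finger_gap: 45.9
```

Emit:
{"method": "send_rows", "body": {
  "offset": [
    [0.1, 0, 0],
    [0, 0, 0]
  ],
  "dr": [
    [0, 0, 0],
    [0, 0, 0]
  ],
  "grip": [0, 0]
}}

```text
time: 7.98
tool_pos: [590.0, -145.6, 16.1]
tcp_rot: [-24.6, 90.0, -26.5]
ft_force: [-9.8, 2.2, 13.7]
finger_gap: 45.8
```

Emit:
{"method": "send_rows", "body": {
  "offset": [
    [-0.1, 0, 0],
    [0, 0, 0],
    [0, 0, 0],
    [0, 0, 0],
    [0, 0, 0]
  ],
  "dr": [
    [0, 0, 0],
    [0, 0, 0],
    [0, 0, 0],
    [0, 0, 0],
    [0, 0, 0]
  ],
  "grip": [0, 80, 80, 80, 80]
}}

```text
time: 8.6
tool_pos: [589.8, -145.5, 15.2]
tcp_rot: [-21.6, 90.0, -23.5]
ft_force: [0.1, 0.3, 1.1]
finger_gap: 68.5
```

Emit:
{"method": "send_rows", "body": {
  "offset": [
    [-2, 0, 0],
    [-5, 0, 0],
    [-6, 0, 0],
    [-6, 0, 0],
    [0, 0, 0]
  ],
  "dr": [
    [0, 0, 0],
    [0, 0, 0],
    [0, 0, 0],
    [0, 0, 0],
    [0, 0, 0]
  ],
  "grip": [80, 80, 80, 90, 100]
}}

```text
time: 9.22
tool_pos: [593.6, -146.7, 214.8]
tcp_rot: [-16.7, 89.2, -18.6]
ft_force: [0.3, 0.3, 0.0]
finger_gap: 85.5
```

```bash
python3 - <<'E'
from bench import *
from tr import *
d=snapshot("wrist");save(d,"w7.png")
d=snapshot("scene");save(d,"sceneB.png",(170,130,490,370),2.5)
s=r.sense();print(s["finger_gap"],s["ft_force"],s["time"])
tw(s,[450,35,200],30)
E
```

```text
85.24626265095267 [ 0.42249253 -0.37568177 -1.90202058] 9.325
now [ 590.6 -145.7  207.8] yaw 88.1 down -1.0 dyaw -58.1 n 7 offset/row [ 0.105  1.459 -3.085] dr/row [ 8.3   0.03 -0.01] | whole: off [  0.71  17.6  -14.65] dr [58.1  0.2 -0.1]
```

View pics/w7.png

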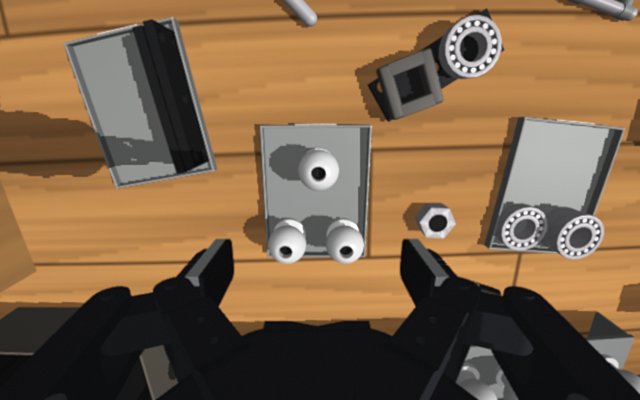

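View pics/sceneB.png

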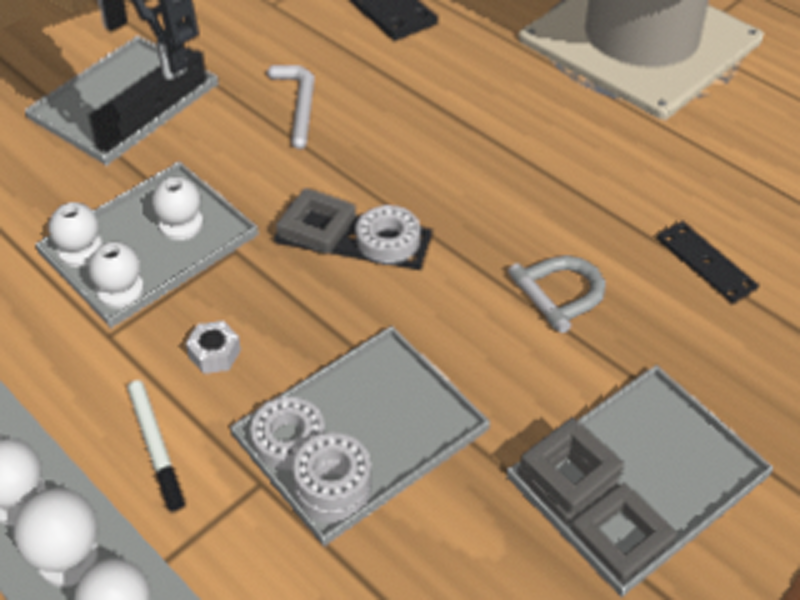

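Emit:
{"method": "send_rows", "body": {
  "offset": [
    [0.1, 1.46, -3.09],
    [0.1, 1.46, -3.09],
    [0.1, 1.46, -3.09],
    [0.1, 1.46, -3.09],
    [0.1, 1.46, -3.09]
  ],
  "dr": [
    [8.3, 0, 0],
    [8.3, 0, 0],
    [8.3, 0, 0],
    [8.3, 0, 0],
    [8.3, 0, 0]
  ],
  "grip": [100, 100, 100, 100, 100]
}}

```text
time: 9.95
tool_pos: [467.0, -28.9, 198.6]
tcp_rot: [-146.7, 89.8, 169.6]
ft_force: [-0.3, 1.3, 0.1]
finger_gap: 85.8
```

Emit:
{"method": "send_rows", "body": {
  "offset": [
    [0.1, 1.46, -3.09],
    [0.1, 1.46, -3.09],
    [0, 0, 0],
    [0, 0, 0]
  ],
  "dr": [
    [8.3, 0, 0],
    [8.3, 0, 0],
    [0, 0, 0],
    [0, 0, 0]
  ],
  "grip": [100, 100, 100, 100]
}}

```text
time: 10.45
tool_pos: [448.3, 35.2, 197.4]
tcp_rot: [-109.0, 89.9, -168.9]
ft_force: [0.3, 0.2, 0.0]
finger_gap: 85.0
```

```bash
python3 - <<'E'
from bench import *
from tr import *
d=snapshot("wrist");save(d,"w8.png",(240,110,400,250),5)
s=r.sense();print(s["ft_force"],s["time"],s["joint_pos"].round())
tw(s,[461,27.5,200],30)
E
```

```text
[ 0.16956679 -0.28539674 -0.05429087] 10.5 [ -2. -15. 111.  -0.  85. -32.]
now [448.6  34.9 197.6] yaw 30.09 down -1.0 dyaw -0.1 n 1 offset/row [-0.24   0.707  1.262] dr/row [ 0.09 -0.02  0.07] | whole: off [-0.24  0.71  1.26] dr [ 0.1 -0.   0.1]
```

View pics/w8.png

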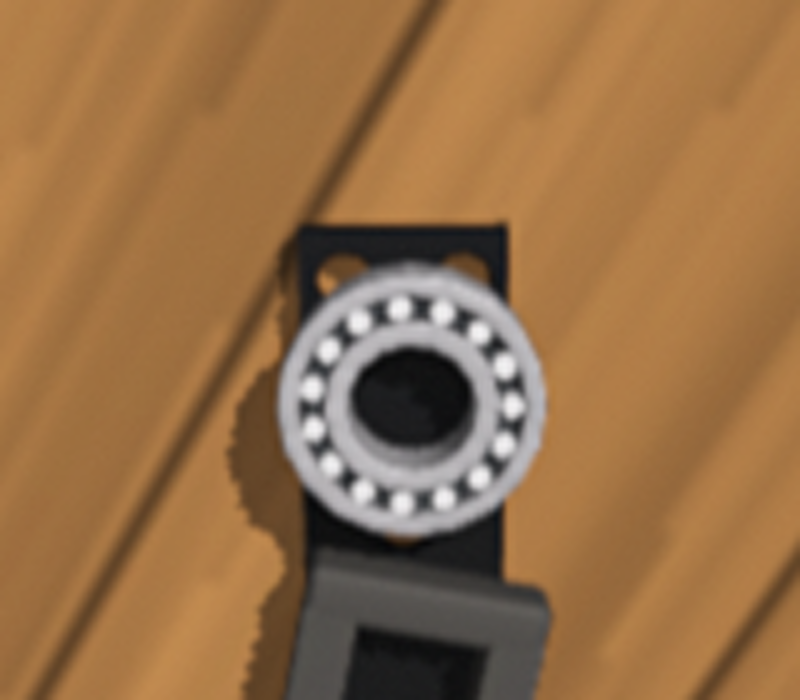

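```bash
python3 - <<'E'
from bench import *
from tr import *
d=snapshot("wrist");f=lambda c:np.array(c)/5+[240,110]
c=plane(d,f([(412,398),(279,405),(546,405),(412,264),(412,534)]),28);print(c.round(1),np.linalg.norm(c[1]-c[2]),c[1:].mean(0))
p=plane(d,f([(302,228),(508,226),(500,575),(305,575)]),10);print(p.round(1),np.linalg.norm(p[0]-p[1]))
for e in (p[1]-p[0],p[1]-p[2],p[0]-p[3]):print(np.degrees(np.arctan2(e[1],e[0])).round(1))
sc=snapshot("scene");print(plane(sc,[(389/2.5+170,229/2.5+130)],28))
b=c[1:].mean(0);s=r.sense();tw(s,[b[0],b[1],60],30)
E
```

```text
[[461.6  25.8]
 [435.9   9. ]
 [489.1  39.8]
 [445.9  52.5]
 [478.4  -2.9]] 61.42833242606649 [462.3250373   24.60148434]
[[421.   44.6]
 [462.7  69.2]
 [506.7  -6.8]
 [464.2 -31.4]] 48.4330522623492
30.6
120.1
119.6
[[461.40108513  26.22558936]]
now [448.8  34.7 197.9] yaw 30.0 down -1.0 dyaw 0.0 n 3 offset/row [4.598 0.225 0.516] dr/row [-0.   -0.    0.01] | whole: off [13.79  0.68  1.55] dr [-0. -0.  0.]
```

Emit:
{"method": "send_rows", "body": {
  "offset": [
    [4.5, 0.7, 1.5],
    [5, 0, 0],
    [4.3, 0, 0],
    [0, 0, 0],
    [0, 0, 0]
  ],
  "dr": [
    [0, 0, 0],
    [0, 0, 0],
    [0, 0, 0],
    [0, 0, 0],
    [0, 0, 0]
  ],
  "grip": [100, 100, 100, 100, 100]
}}

```text
time: 11.22
tool_pos: [463.5, 25.5, 61.9]
tcp_rot: [55.8, 89.9, -4.2]
ft_force: [-0.2, -0.3, 1.1]
finger_gap: 85.4
```

```bash
python3 - <<'E'
from bench import *
from tr import *
s=r.sense();tw(s,[462,25.5,5],30)
d=snapshot("wrist");save(d,"w9.png");print(proj(d,[[462,25.5,28]]))
s=r.sense();tw(s,[462,25.5,5],30)
E
```

```text
now [463.5  25.5  61.9] yaw 29.98 down -1.0 dyaw 0.0 n 2 offset/row [ 2.846 -0.068 -0.04 ] dr/row [-0.01  0.02 -0.04] | whole: off [ 5.69 -0.14 -0.08] dr [-0.   0.  -0.1]
[[314.22776927 219.2003361 ]]
now [464.2  25.6  62.6] yaw 29.99 down -1.0 dyaw 0.0 n 2 offset/row [ 2.881 -0.104 -0.056] dr/row [-0.01  0.05 -0.08] | whole: off [ 5.76 -0.21 -0.11] dr [-0.   0.1 -0.2]
```

View pics/w9.png

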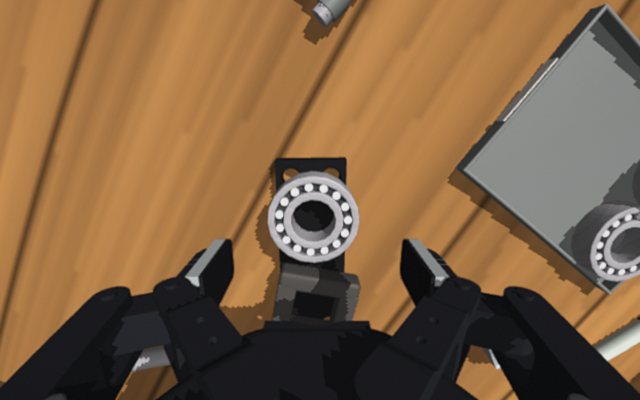

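Emit:
{"method": "send_rows", "body": {
  "offset": [
    [3, -0.2, -0.1],
    [2.2, 0, 0],
    [0.5, 0, 0],
    [0, 0, 0]
  ],
  "dr": [
    [0, 0, 0],
    [0, 0, 0],
    [0, 0, 0],
    [0, 0, 0]
  ],
  "grip": [100, 100, 100, 100]
}}

```text
time: 11.78
tool_pos: [461.4, 25.8, 4.8]
tcp_rot: [57.2, 89.9, -2.8]
ft_force: [0.7, -0.5, -0.3]
finger_gap: 85.3
```

```bash
python3 - <<'E'
from bench import *
from tr import *
s=r.sense();tw(s,[462,25.5,5],30);print(s["ft_force"])
d=snapshot("side");save(d,"s9.png",(250,140,370,220),6)
E
```

```text
now [461.4  25.8   4.8] yaw 30.0 down -1.0 dyaw -0.0 n 1 offset/row [-0.023  0.04   0.052] dr/row [ 0.    0.06 -0.1 ] | whole: off [-0.02  0.04  0.05] dr [ 0.   0.1 -0.1]
[ 0.68749754 -0.45794996 -0.28967457]
```

View pics/s9.png

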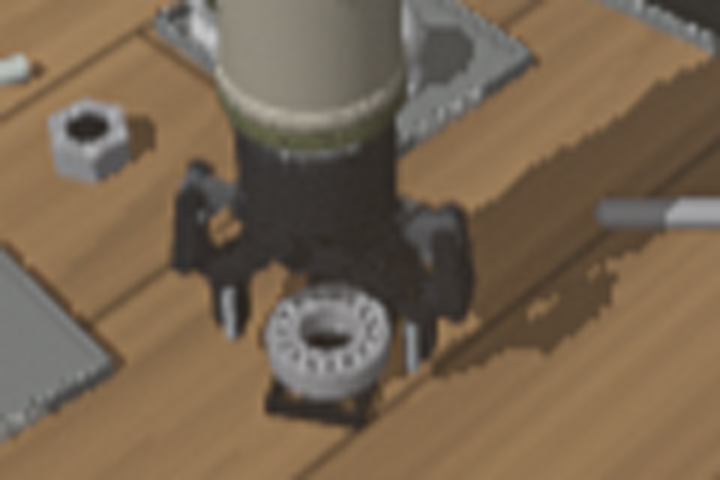

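Emit:
{"method": "send_rows", "body": {
  "offset": [
    [0, 0, 0],
    [0, 0, 0],
    [0, 0, 0],
    [0, 0, 0]
  ],
  "dr": [
    [0, 0, 0],
    [0, 0, 0],
    [0, 0, 0],
    [0, 0, 0]
  ],
  "grip": [0, 0, 0, 0]
}}

```text
time: 12.32
tool_pos: [461.2, 25.8, 4.8]
tcp_rot: [54.6, 89.9, -5.4]
ft_force: [-3.5, 0.9, 9.0]
finger_gap: 60.5
```

```bash
python3 - <<'E'
from bench import *
from tr import *
s=r.sense();tw(s,[462,25.5,5],30);print(s["ft_force"],s["finger_gap"])
d=snapshot("side");save(d,"s10.png",(250,140,370,220),6)
E
```

```text
now [461.2  25.8   4.8] yaw 30.0 down -1.0 dyaw -0.0 n 1 offset/row [-0.02   0.055  0.061] dr/row [ 0.    0.06 -0.08] | whole: off [-0.02  0.06  0.06] dr [ 0.   0.1 -0.1]
[-3.53559724  0.86065974  9.03046094] 60.52889512567084
```

View pics/s10.png

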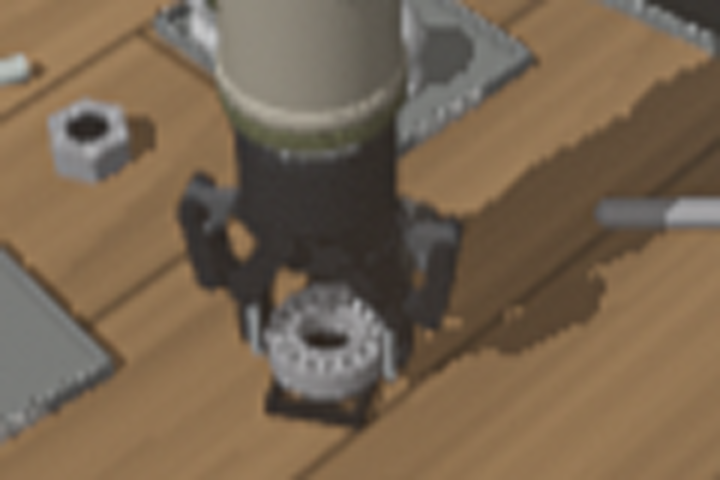

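Emit:
{"method": "send_rows", "body": {
  "offset": [
    [-1, 0, 0],
    [-3, 0, 0],
    [-4, 0, 0],
    [-3, 0, 0],
    [0, 0, 0]
  ],
  "dr": [
    [0, 0, 0],
    [0, 0, 0],
    [0, 0, 0],
    [0, 0, 0],
    [0, 0, 0]
  ],
  "grip": [0, 0, 0, 0, 0]
}}

```text
time: 13.0
tool_pos: [462.4, 25.7, 116.4]
tcp_rot: [57.3, 89.7, -2.7]
ft_force: [1.2, 0.1, -3.4]
finger_gap: 60.3
```

```bash
python3 - <<'E'
from bench import *
from tr import *
d=snapshot("side");save(d,"s11.png",(230,100,390,220),5)
s=r.sense();print(s["ft_force"],s["finger_gap"],s["time"])
x,y=tp("bearing",-38,0);print(x,y);tw(s,[x,y,115],84.1)
E
```

```text
[-0.77553112  0.12421586 -3.87011534] 60.350013106929765 13.05
593.9012929495474 165.90611639791538
now [461.   25.8 114.2] yaw 30.0 down -1.0 dyaw 54.1 n 6 offset/row [-0.009  3.32   0.351] dr/row [-9.02  0.02 -0.01] | whole: off [-0.05 18.52 -5.49] dr [-54.1   0.1  -0.1]
```

View pics/s11.png

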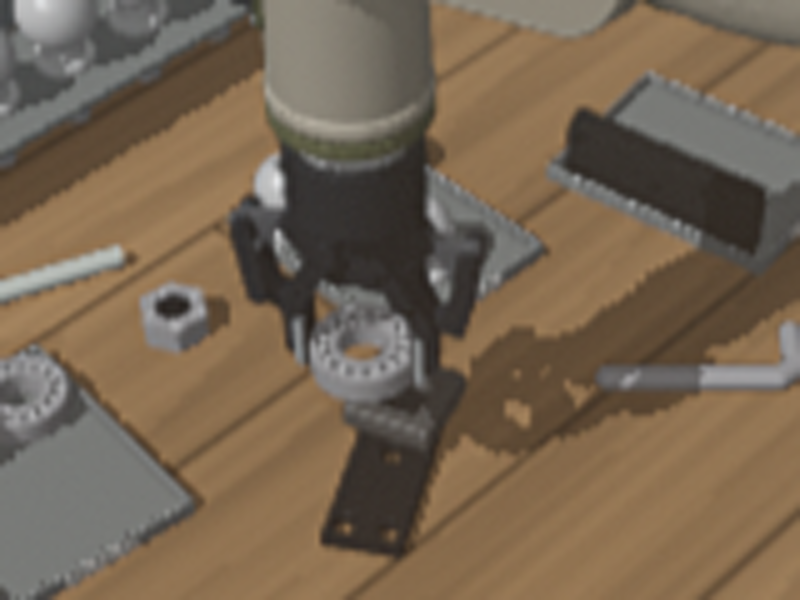

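Emit:
{"method": "send_rows", "body": {
  "offset": [
    [0, 3.32, 0.35],
    [0, 3.32, 0.35],
    [0, 3.32, 0.35],
    [0, 3.32, 0.35],
    [0, 3.32, 0.35]
  ],
  "dr": [
    [-9, 0, 0],
    [-9, 0, 0],
    [-9, 0, 0],
    [-9, 0, 0],
    [-9, 0, 0]
  ],
  "grip": [0, 0, 0, 0, 0]
}}

```text
time: 13.68
tool_pos: [580.4, 135.1, 110.4]
tcp_rot: [-155.8, 89.8, -170.5]
ft_force: [0.3, -0.3, -3.4]
finger_gap: 60.3
```

Emit:
{"method": "send_rows", "body": {
  "offset": [
    [0, 3.32, 0.35],
    [0, 0, 0],
    [0, 0, 0]
  ],
  "dr": [
    [-9, 0, 0],
    [0, 0, 0],
    [0, 0, 0]
  ],
  "grip": [0, 0, 0]
}}

```text
time: 14.05
tool_pos: [591.8, 165.4, 111.1]
tcp_rot: [-157.8, 89.8, -163.9]
ft_force: [0.3, -1.2, -2.5]
finger_gap: 60.3
```

```bash
python3 - <<'E'
from bench import *
from tr import *
d=snapshot("wrist");save(d,"w12.png")
s=r.sense();print(s["ft_force"],s["finger_gap"],s["time"])
x,y=tp("bearing",-38,0);tw(s,[x,y,7],84.1)
E
```

```text
[ 0.06981686 -0.4195022  -2.45731265] 60.27724225630684 14.1
now [592.  165.1 111.6] yaw 83.9 down -1.0 dyaw 0.2 n 2 offset/row [5.23  0.055 0.1  ] dr/row [-0.1  -0.07  0.03] | whole: off [10.46  0.11  0.21] dr [-0.2 -0.1  0.1]
```

View pics/w12.png

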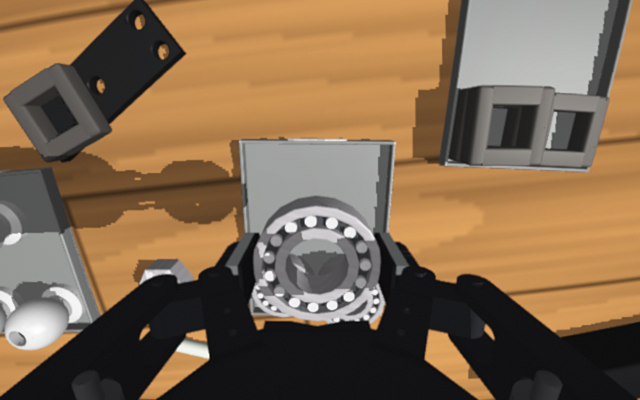

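Emit:
{"method": "send_rows", "body": {
  "offset": [
    [4, 0.1, 0.2],
    [4, 0, 0],
    [2, 0, 0],
    [0.5, 0, 0],
    [0, 0, 0]
  ],
  "dr": [
    [0, 0, 0],
    [0, 0, 0],
    [0, 0, 0],
    [0, 0, 0],
    [0, 0, 0]
  ],
  "grip": [0, 0, 0, 0, 0]
}}

```text
time: 14.72
tool_pos: [596.0, 166.5, 9.3]
tcp_rot: [14.1, 89.9, 8.1]
ft_force: [-0.0, -0.6, -2.3]
finger_gap: 60.3
```

Emit:
{"method": "send_rows", "body": {
  "offset": [
    [0.3, 0, 0],
    [0, 0, 0],
    [0, 0, 0]
  ],
  "dr": [
    [0, 0, 0],
    [0, 0, 0],
    [0, 0, 0]
  ],
  "grip": [0, 0, 0]
}}

```text
time: 15.1
tool_pos: [595.7, 166.8, 5.9]
tcp_rot: [17.7, 89.9, 11.7]
ft_force: [1.3, -0.2, -2.6]
finger_gap: 60.5
```

Emit:
{"method": "send_rows", "body": {
  "offset": [
    [0.4, 0, 0],
    [0.3, 0, 0],
    [0, 0, 0],
    [0, 0, 0]
  ],
  "dr": [
    [0, 0, 0],
    [0, 0, 0],
    [0, 0, 0],
    [0, 0, 0]
  ],
  "grip": [0, 0, 0, 0]
}}

```text
time: 15.6
tool_pos: [595.2, 166.7, -1.8]
tcp_rot: [-166.3, 90.0, -172.3]
ft_force: [1.1, 0.1, -2.9]
finger_gap: 60.3
```

Emit:
{"method": "send_rows", "body": {
  "offset": [
    [0.1, 0, 0],
    [0, 0, 0]
  ],
  "dr": [
    [0, 0, 0],
    [0, 0, 0]
  ],
  "grip": [0, 0]
}}

```text
time: 15.85
tool_pos: [595.3, 166.7, -2.7]
tcp_rot: [-162.5, 90.0, -168.5]
ft_force: [0.0, 0.3, -2.9]
finger_gap: 60.0
```

Emit:
{"method": "send_rows", "body": {
  "offset": [
    [0.1, 0, 0],
    [0, 0, 0]
  ],
  "dr": [
    [0, 0, 0],
    [0, 0, 0]
  ],
  "grip": [0, 0]
}}

```text
time: 16.1
tool_pos: [595.4, 166.7, -3.0]
tcp_rot: [18.6, 90.0, 12.6]
ft_force: [-3.7, -1.6, 5.4]
finger_gap: 60.2
```

Emit:
{"method": "send_rows", "body": {
  "offset": [
    [0, 0, 0],
    [0, 0, 0],
    [0, 0, 0]
  ],
  "dr": [
    [0, 0, 0],
    [0, 0, 0],
    [0, 0, 0]
  ],
  "grip": [87, 87, 87]
}}

```text
time: 16.48
tool_pos: [595.4, 166.7, -3.7]
tcp_rot: [15.8, 90.0, 9.8]
ft_force: [0.3, -0.2, -0.8]
finger_gap: 74.5
```

Emit:
{"method": "send_rows", "body": {
  "offset": [
    [-1.5, 0, 0],
    [-5, 0, 0],
    [-6, 0, 0],
    [-6, 0, 0],
    [0, 0, 0]
  ],
  "dr": [
    [0, 0, 0],
    [0, 0, 0],
    [0, 0, 0],
    [0, 0, 0],
    [0, 0, 0]
  ],
  "grip": [87, 87, 87, 90, 100]
}}

```text
time: 17.1
tool_pos: [599.5, 167.6, 190.5]
tcp_rot: [17.1, 89.2, 11.1]
ft_force: [-0.8, 0.6, -0.4]
finger_gap: 85.3
```

```bash
python3 - <<'E'
from bench import *
from tr import *
d=snapshot("wrist");save(d,"w13.png")
s=r.sense();print(s["ft_force"],s["finger_gap"],s["time"])
tw(s,[488,-18,180],28)
E
```

```text
[-0.65490726  0.29373439 -1.11657998] 85.29715946445818 17.15
now [597.7 167.2 186.5] yaw 84.0 down -1.0 dyaw -56.0 n 6 offset/row [ 0.1   -3.729 -0.086] dr/row [ 9.33  0.06 -0.06] | whole: off [  0.53 -19.56  -8.98] dr [56.   0.3 -0.3]
```

View pics/w13.png

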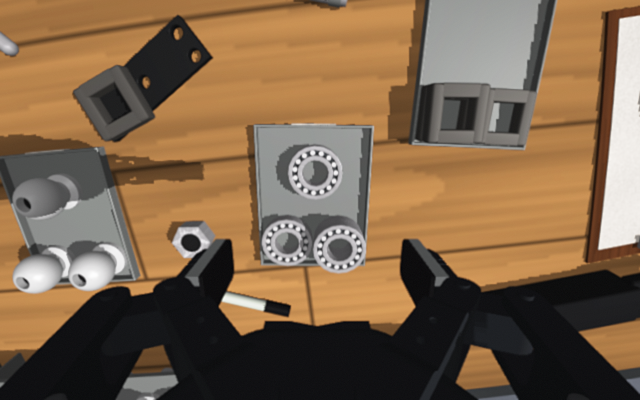

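Bearing lies flat in its tray (315,172). Next the collar.

Emit:
{"method": "send_rows", "body": {
  "offset": [
    [0.1, -3.73, -0.09],
    [0.1, -3.73, -0.09],
    [0.1, -3.73, -0.09],
    [0.1, -3.73, -0.09],
    [0.1, -3.73, -0.09]
  ],
  "dr": [
    [9.3, 0, 0],
    [9.3, 0, 0],
    [9.3, 0, 0],
    [9.3, 0, 0],
    [9.3, 0, 0]
  ],
  "grip": [100, 100, 100, 100, 100]
}}

```text
time: 17.77
tool_pos: [514.1, 2.3, 174.9]
tcp_rot: [-129.0, 89.9, 178.2]
ft_force: [0.6, -0.1, 0.1]
finger_gap: 85.4
```

Emit:
{"method": "send_rows", "body": {
  "offset": [
    [0.1, -3.73, -0.09],
    [0, 0, 0],
    [0, 0, 0],
    [0, 0, 0]
  ],
  "dr": [
    [9.3, 0, 0],
    [0, 0, 0],
    [0, 0, 0],
    [0, 0, 0]
  ],
  "grip": [100, 100, 100, 100]
}}

```text
time: 18.27
tool_pos: [486.0, -18.1, 175.2]
tcp_rot: [-174.3, 90.0, 124.0]
ft_force: [-0.1, 0.4, 0.2]
finger_gap: 85.3
```

```bash
python3 - <<'E'
from bench import *
from tr import *
d=snapshot("wrist");save(d,"w14.png",(240,110,400,250),5)
s=r.sense();print(s["ft_force"],s["time"])
tw(s,[500,-42,180],28)
E
```

```text
[-0.57742326 -0.32586291 -0.21776661] 18.325
now [486.  -18.1 175.2] yaw 28.29 down -1.0 dyaw -0.3 n 1 offset/row [-0.483  0.102  2.771] dr/row [ 0.29 -0.01  0.01] | whole: off [-0.48  0.1   2.77] dr [ 0.3 -0.   0. ]
```

View pics/w14.png

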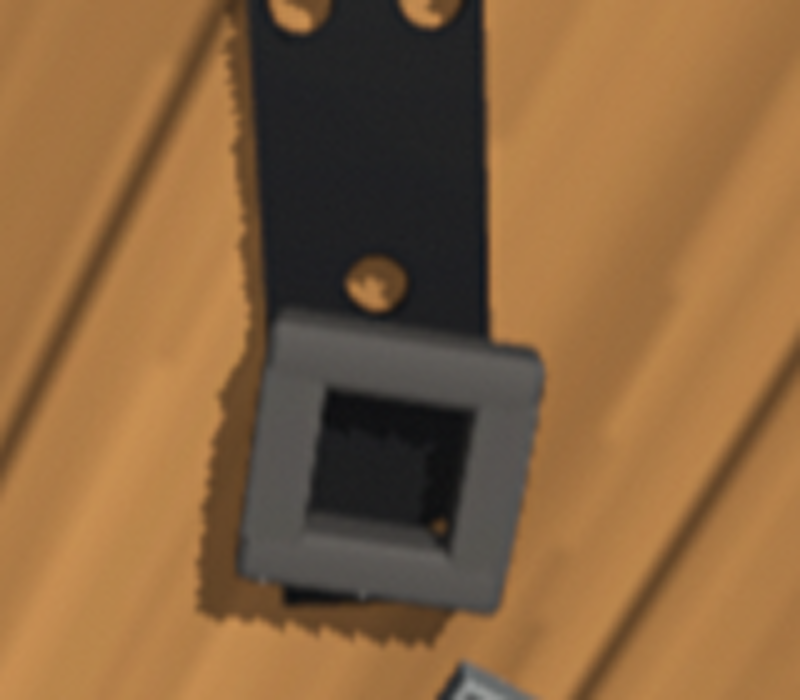

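```bash
python3 - <<'E'
from bench import *
from tr import *
d=snapshot("wrist");f=lambda c:np.array(c)/5+[240,110]
for nm,c in (("bore",[(323,387),(475,409),(450,556),(303,529)]),("outer",[(268,362),(542,388),(495,612),(240,577)])):
  c=plane(d,f(c),28);e=np.roll(c,-1,0)-c
  print(nm,c.round(1).tolist(),c.mean(0).round(1),np.linalg.norm(e,axis=1).round(1),np.degrees(np.arctan2(e[:,1],e[:,0])).round(1))
p=plane(d,f([(250,20),(268,300),(483,20),(489,330)]),10)
for i,j in((1,0),(3,2)):
  e=p[j]-p[i];print("plate",p[i].round(1),np.degrees(np.arctan2(e[1],e[0])).round(1))
sc=snapshot("side");save(sc,"s15.png",(250,140,370,220),6)
sc=snapshot("scene");save(sc,"c15.png",(250,180,370,260),6)
E
```

```text
bore [[477.9, -29.4], [508.7, -18.3], [520.3, -50.2], [488.9, -59.9]] [498.9 -39.4] [32.8 33.9 32.9 32.4] [  19.7  -70.1 -162.8  109.8]
outer [[465.1, -30.0], [519.0, -7.5], [535.6, -57.1], [481.8, -76.5]] [500.4 -42.8] [58.5 52.3 57.2 49.4] [  22.7  -71.6 -160.2  109.8]
plate [459.3 -21.9] 120.7
plate [505.9  -4.6] 120.4
```

View pics/c15.png

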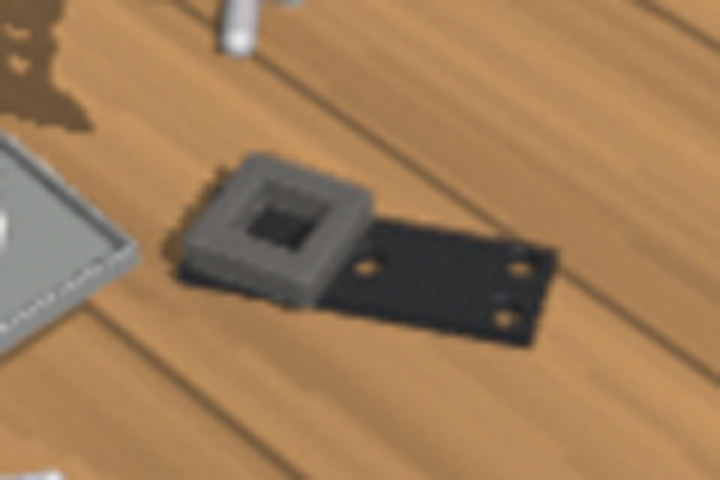

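```bash
python3 - <<'E'
from bench import *
from tr import *
d=snapshot("scene");f=lambda c:np.array(c)/6+[250,180]
for nm,c,z in (("outer",[(254,155),(374,192),(310,285),(186,240)],28),("plate",[(557,248),(533,348),(320,307)],10)):
  c=plane(d,f(c),z);e=np.roll(c,-1,0)-c
  print(nm,c.round(1).tolist(),c.mean(0).round(1),np.linalg.norm(e,axis=1).round(1),np.degrees(np.arctan2(e[:,1],e[:,0])).round(1))
E
```

```text
outer [[481.3, -72.7], [461.1, -20.8], [515.8, -0.8], [534.3, -55.3]] [498.1 -37.4] [55.8 58.3 57.5 55.8] [ 111.3   20.   -71.2 -161.8]
plate [[418.3, 43.8], [465.6, 75.2], [510.3, -1.9]] [464.7  39. ] [ 56.7  89.1 102.7] [ 33.6 -59.9 153.6]
```

View pics/s15.png

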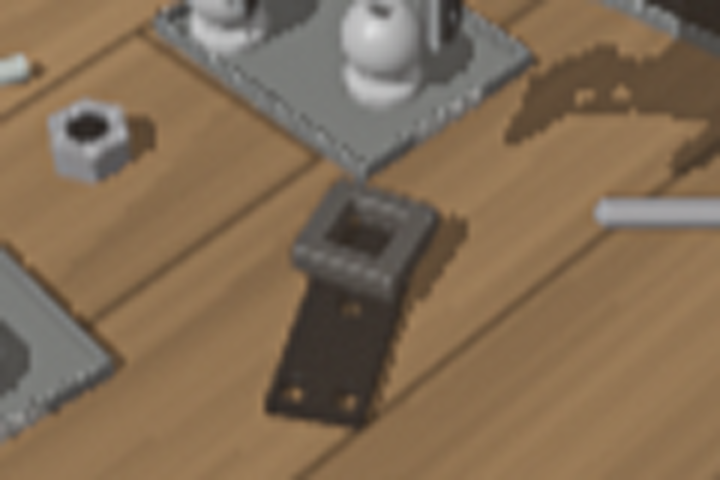

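```bash
python3 - <<'E'
from bench import *
from tr import *
s=r.sense();tw(s,[498.7,-39.4,60],19.5)
E
```

```text
now [485.7 -18.3 175.2] yaw 28.25 down -1.0 dyaw -8.7 n 3 offset/row [3.839 0.091 0.822] dr/row [ 2.92 -0.    0.  ] | whole: off [11.52  0.15  2.47] dr [ 8.7 -0.   0. ]
```

Emit:
{"method": "send_rows", "body": {
  "offset": [
    [3.84, 0.09, 0.82],
    [3.84, 0.09, 0.82],
    [3.84, 0.09, 0.82],
    [0, 0, 0],
    [0, 0, 0]
  ],
  "dr": [
    [2.9, 0, 0],
    [2.9, 0, 0],
    [2.9, 0, 0],
    [0, 0, 0],
    [0, 0, 0]
  ],
  "grip": [100, 100, 100, 100, 100]
}}

```text
time: 19.15
tool_pos: [499.2, -39.6, 61.4]
tcp_rot: [65.7, 89.9, -4.7]
ft_force: [-0.2, -0.3, -0.1]
finger_gap: 85.4
```

```bash
python3 - <<'E'
from bench import *
from tr import *
d=snapshot("wrist");save(d,"w16.png");print(proj(d,[[498.7,-39.4,28]]))
s=r.sense();tw(s,[498.7,-39.4,5],19.5)
E
```

```text
[[315.43043981 220.10324063]]
now [499.8 -39.6  62.1] yaw 19.56 down -1.0 dyaw -0.1 n 2 offset/row [ 2.855 -0.054 -0.033] dr/row [ 0.03  0.03 -0.07] | whole: off [ 5.71 -0.11 -0.07] dr [ 0.1  0.1 -0.1]
```

View pics/w16.png

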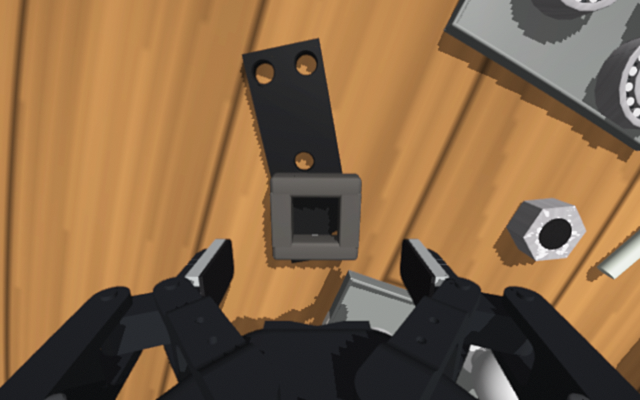

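Emit:
{"method": "send_rows", "body": {
  "offset": [
    [3, -0.1, 0],
    [2.2, 0, 0],
    [0.5, 0, 0],
    [0, 0, 0],
    [0, 0, 0]
  ],
  "dr": [
    [0, 0, 0],
    [0, 0, 0],
    [0, 0, 0],
    [0, 0, 0],
    [0, 0, 0]
  ],
  "grip": [100, 100, 100, 100, 100]
}}

```text
time: 19.82
tool_pos: [498.9, -40.2, 4.8]
tcp_rot: [60.9, 89.8, -9.6]
ft_force: [-0.8, -0.3, 0.7]
finger_gap: 85.0
```

Emit:
{"method": "send_rows", "body": {
  "offset": [
    [0, 0, 0],
    [0, 0, 0],
    [0, 0, 0],
    [0, 0, 0]
  ],
  "dr": [
    [0, 0, 0],
    [0, 0, 0],
    [0, 0, 0],
    [0, 0, 0]
  ],
  "grip": [0, 0, 0, 0]
}}

```text
time: 20.32
tool_pos: [498.4, -40.1, 4.1]
tcp_rot: [63.6, 89.9, -6.9]
ft_force: [-1.4, 1.7, 6.2]
finger_gap: 58.7
```

```bash
python3 - <<'E'
from bench import *
from tr import *
d=snapshot("side");save(d,"s17.png",(250,120,370,200),6)
s=r.sense();tw(s,[498.7,-39.4,5],19.5);print(s["finger_gap"],s["ft_force"])
E
```

```text
now [498.4 -40.2   4.1] yaw 19.5 down -1.0 dyaw 0.0 n 1 offset/row [-0.086  0.052 -0.062] dr/row [-0.    0.04 -0.08] | whole: off [-0.09  0.05 -0.06] dr [-0.   0.  -0.1]
59.19463632750816 [-1.37181536  0.46802413  6.31508625]
```

View pics/s17.png

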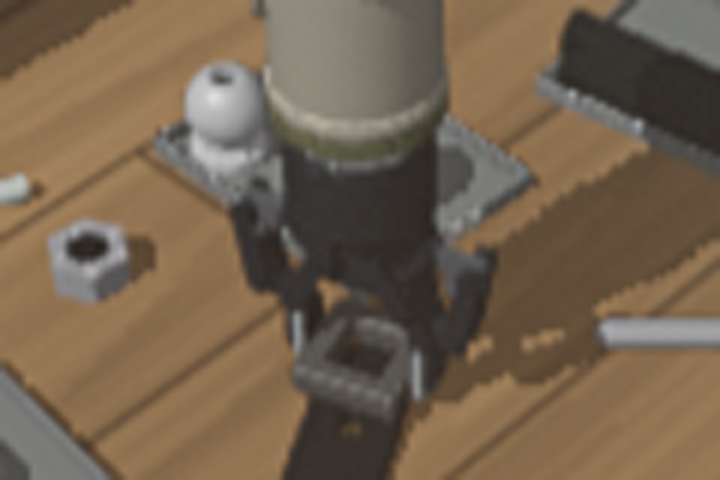

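Emit:
{"method": "send_rows", "body": {
  "offset": [
    [-1, 0, 0],
    [-3, 0, 0],
    [-4, 0, 0],
    [-4, 0, 0],
    [0, 0, 0]
  ],
  "dr": [
    [0, 0, 0],
    [0, 0, 0],
    [0, 0, 0],
    [0, 0, 0],
    [0, 0, 0]
  ],
  "grip": [0, 0, 0, 0, 0]
}}

```text
time: 21.0
tool_pos: [500.1, -40.5, 127.2]
tcp_rot: [59.7, 89.6, -10.8]
ft_force: [0.4, 0.1, -3.3]
finger_gap: 58.5
```

```bash
python3 - <<'E'
from bench import *
from tr import *
d=snapshot("side");save(d,"s18.png",(230,100,390,220),5)
d=snapshot("wrist");save(d,"w18.png")
s=r.sense();print(s["ft_force"],s["finger_gap"],s["time"])
x,y=tp("collar",-38,0);print(x,y);tw(s,[x,y,120],81.8)
E
```

```text
[ 0.6046796   0.47629255 -4.10459067] 58.91549547470266 21.1
463.088503225504 362.01989948080944
now [497.2 -40.  122.7] yaw 19.5 down -1.0 dyaw 62.3 n 8 offset/row [ 0.034  3.537 -3.942] dr/row [-7.79 -0.    0.  ] | whole: off [  0.27  10.2  -39.03] dr [-62.3  -0.    0. ]
```

View pics/w18.png

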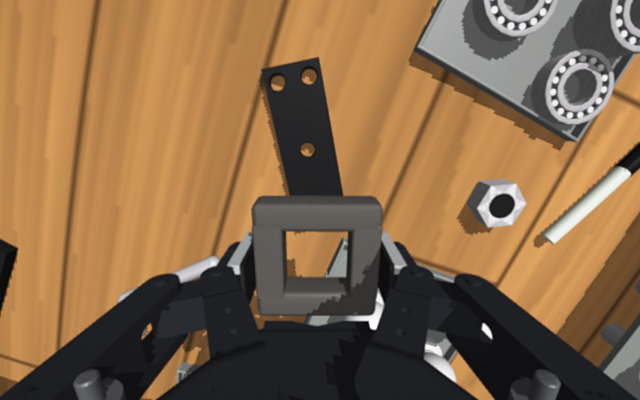

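Emit:
{"method": "send_rows", "body": {
  "offset": [
    [0, 3.54, -3.94],
    [0, 3.54, -3.94],
    [0, 3.54, -3.94],
    [0, 3.54, -3.94],
    [0, 3.54, -3.94]
  ],
  "dr": [
    [-7.8, 0, 0],
    [-7.8, 0, 0],
    [-7.8, 0, 0],
    [-7.8, 0, 0],
    [-7.8, 0, 0]
  ],
  "grip": [0, 0, 0, 0, 0]
}}

```text
time: 21.72
tool_pos: [526.8, 219.2, 120.1]
tcp_rot: [-130.2, 89.8, -161.5]
ft_force: [0.0, -0.8, -3.6]
finger_gap: 59.0
```

Emit:
{"method": "send_rows", "body": {
  "offset": [
    [0, 3.54, -3.94],
    [0, 3.54, -3.94],
    [0, 3.54, -3.94],
    [0, 0, 0],
    [0, 0, 0]
  ],
  "dr": [
    [-7.8, 0, 0],
    [-7.8, 0, 0],
    [-7.8, 0, 0],
    [0, 0, 0],
    [0, 0, 0]
  ],
  "grip": [0, 0, 0, 0, 0]
}}

```text
time: 22.35
tool_pos: [462.3, 361.0, 120.9]
tcp_rot: [-130.2, 89.8, -138.3]
ft_force: [-0.2, -1.2, -3.0]
finger_gap: 58.8
```

```bash
python3 - <<'E'
from bench import *
from tr import *
d=snapshot("wrist");save(d,"w19.png")
s=r.sense();print(s["ft_force"],s["finger_gap"],s["time"])
x,y=tp("collar",-38,0);tw(s,[x,y,10],81.8)
E
```

```text
[ 0.99334814 -0.27335393 -3.29507391] 58.889089697309394 22.4
now [462.9 360.7 121.4] yaw 81.83 down -1.0 dyaw -0.0 n 3 offset/row [3.712 0.051 0.005] dr/row [ 0.01 -0.03  0.04] | whole: off [11.14  0.16  0.02] dr [ 0.  -0.1  0.1]
```

View pics/w19.png

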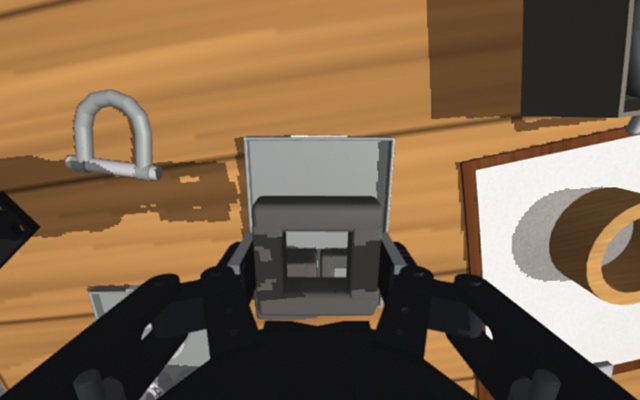

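Emit:
{"method": "send_rows", "body": {
  "offset": [
    [4, 0.1, 0],
    [4, 0, 0],
    [2.5, 0, 0],
    [0.5, 0, 0],
    [0, 0, 0]
  ],
  "dr": [
    [0, 0, 0],
    [0, 0, 0],
    [0, 0, 0],
    [0, 0, 0],
    [0, 0, 0]
  ],
  "grip": [0, 0, 0, 0, 0]
}}

```text
time: 23.02
tool_pos: [464.2, 362.2, 13.4]
tcp_rot: [-69.5, 90.0, -77.7]
ft_force: [0.5, -0.5, -2.8]
finger_gap: 59.0
```

Emit:
{"method": "send_rows", "body": {
  "offset": [
    [0.4, 0, 0],
    [0.2, 0, 0],
    [0, 0, 0]
  ],
  "dr": [
    [0, 0, 0],
    [0, 0, 0],
    [0, 0, 0]
  ],
  "grip": [0, 0, 0]
}}

```text
time: 23.4
tool_pos: [463.7, 363.1, 7.4]
tcp_rot: [39.4, 90.0, 31.3]
ft_force: [0.5, -0.4, -3.8]
finger_gap: 59.1
```

Emit:
{"method": "send_rows", "body": {
  "offset": [
    [0.4, 0, 0],
    [0.4, 0, 0],
    [0, 0, 0],
    [0, 0, 0]
  ],
  "dr": [
    [0, 0, 0],
    [0, 0, 0],
    [0, 0, 0],
    [0, 0, 0]
  ],
  "grip": [0, 0, 0, 0]
}}

```text
time: 23.9
tool_pos: [463.5, 362.9, -1.0]
tcp_rot: [-132.4, 90.0, -140.5]
ft_force: [-0.8, -0.4, -3.3]
finger_gap: 59.1
```

Emit:
{"method": "send_rows", "body": {
  "offset": [
    [0.15, 0, 0],
    [0, 0, 0]
  ],
  "dr": [
    [0, 0, 0],
    [0, 0, 0]
  ],
  "grip": [0, 0]
}}

```text
time: 24.15
tool_pos: [463.5, 362.9, -2.5]
tcp_rot: [-153.0, 90.0, -161.1]
ft_force: [0.7, 0.1, -3.7]
finger_gap: 58.8
```

Emit:
{"method": "send_rows", "body": {
  "offset": [
    [0.1, 0, 0],
    [0, 0, 0]
  ],
  "dr": [
    [0, 0, 0],
    [0, 0, 0]
  ],
  "grip": [0, 0]
}}

```text
time: 24.4
tool_pos: [463.6, 363.0, -2.6]
tcp_rot: [7.3, 90.0, -0.8]
ft_force: [-4.1, -3.3, 6.3]
finger_gap: 58.9
```

Emit:
{"method": "send_rows", "body": {
  "offset": [
    [0.1, 0, 0],
    [0, 0, 0]
  ],
  "dr": [
    [0, 0, 0],
    [0, 0, 0]
  ],
  "grip": [0, 0]
}}

```text
time: 24.65
tool_pos: [463.6, 363.0, -2.7]
tcp_rot: [-125.3, 90.0, -133.4]
ft_force: [-8.0, -5.7, 15.9]
finger_gap: 59.0
```

Emit:
{"method": "send_rows", "body": {
  "offset": [
    [0, 0, 0],
    [0, 0, 0],
    [0, 0, 0]
  ],
  "dr": [
    [0, 0, 0],
    [0, 0, 0],
    [0, 0, 0]
  ],
  "grip": [87, 87, 87]
}}

```text
time: 25.02
tool_pos: [463.7, 363.0, -4.4]
tcp_rot: [48.5, 90.0, 40.4]
ft_force: [0.6, -0.3, -0.3]
finger_gap: 74.2
```

Emit:
{"method": "send_rows", "body": {
  "offset": [
    [-1.5, 0, 0],
    [-5, 0, 0],
    [-6, 0, 0],
    [-6, 0, 0],
    [0, 0, 0]
  ],
  "dr": [
    [0, 0, 0],
    [0, 0, 0],
    [0, 0, 0],
    [0, 0, 0],
    [0, 0, 0]
  ],
  "grip": [87, 87, 87, 90, 100]
}}

```text
time: 25.65
tool_pos: [467.0, 365.3, 189.3]
tcp_rot: [41.3, 89.2, 33.2]
ft_force: [0.1, 0.8, -0.4]
finger_gap: 85.1
```

```bash
python3 - <<'E'
from bench import *
from tr import *
d=snapshot("wrist");save(d,"w20.png")
s=r.sense();print(s["ft_force"],s["finger_gap"],s["time"])
tw(s,[463,30,200],30.5)
E
```

```text
[ 0.52711962  0.07029311 -0.13675375] 85.75591059657766 25.7
now [465.5 364.3 185.5] yaw 81.9 down -1.0 dyaw -51.4 n 7 offset/row [-0.214 -4.287  2.446] dr/row [ 7.34  0.03 -0.06] | whole: off [ -1.6  -33.12   4.47] dr [51.4  0.2 -0.4]
```

View pics/w20.png

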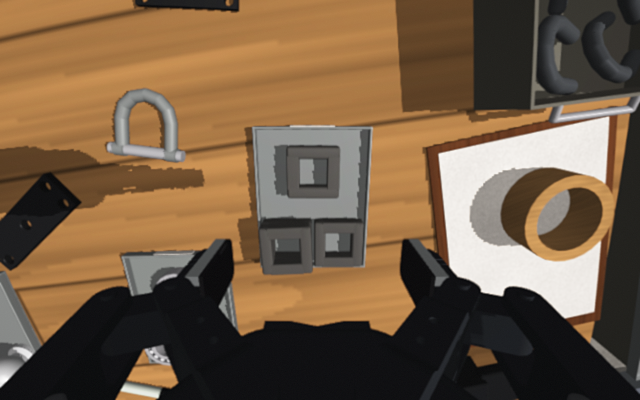

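Emit:
{"method": "send_rows", "body": {
  "offset": [
    [-0.2, -4.29, 2.45],
    [-0.2, -4.29, 2.45],
    [-0.2, -4.29, 2.45],
    [-0.2, -4.29, 2.45],
    [-0.2, -4.29, 2.45]
  ],
  "dr": [
    [7.3, 0, 0],
    [7.3, 0, 0],
    [7.3, 0, 0],
    [7.3, 0, 0],
    [7.3, 0, 0]
  ],
  "grip": [100, 100, 100, 100, 100]
}}

```text
time: 26.32
tool_pos: [492.3, 120.0, 189.4]
tcp_rot: [-123.6, 89.9, -168.5]
ft_force: [0.2, -0.5, -0.0]
finger_gap: 85.1
```

Emit:
{"method": "send_rows", "body": {
  "offset": [
    [-0.2, -4.29, 2.45],
    [-0.2, -4.29, 2.45],
    [0, 0, 0],
    [0, 0, 0],
    [0, 0, 0]
  ],
  "dr": [
    [7.3, 0, 0],
    [7.3, 0, 0],
    [0, 0, 0],
    [0, 0, 0],
    [0, 0, 0]
  ],
  "grip": [100, 100, 100, 100, 100]
}}

```text
time: 26.95
tool_pos: [461.9, 29.2, 194.2]
tcp_rot: [-145.0, 90.0, 155.9]
ft_force: [0.7, -0.2, -0.1]
finger_gap: 85.3
```

```bash
cat > pl.py <<'E'
from bench import *
from tr import *
def meas(d,name):
    im=d["pixels"];hsv=cv2.cvtColor(im,cv2.COLOR_RGB2HSV)
    c0=proj(d,[[480,-2,10]])[0].round().astype(int);print("expected centre px",c0)
    m=((hsv[...,2]<75)&(hsv[...,1]<130)).astype(np.uint8)
    m=cv2.morphologyEx(m,cv2.MORPH_CLOSE,np.ones((13,13)))
    m=cv2.morphologyEx(m,cv2.MORPH_OPEN,np.ones((5,5)))
    n,l,st,ce=cv2.connectedComponentsWithStats(m)
    k=l[c0[1],c0[0]];print("label",k,st[k])
    cs,_=cv2.findContours((l==k).astype(np.uint8),cv2.RETR_EXTERNAL,cv2.CHAIN_APPROX_NONE)
    c=max(cs,key=cv2.contourArea).reshape(-1,2)
    P=plane(d,c,10).astype(np.float32);(cx,cy),(w,h),a=cv2.minAreaRect(P);print("centre",cx,cy,"size",w,h,"ang",a)
    o=im[:,:,::-1].copy();cv2.drawContours(o,[c.reshape(-1,1,2)],-1,(0,255,0),1);cv2.imwrite("pics/"+name,o)
E
python3 - <<'E'
from pl import *
d=snapshot("wrist");meas(d,"w21.png")
s=r.sense();print(s["ft_force"],s["finger_gap"],s["time"]);tw(s,[480,-2,100],30.5)
E
```

```text
expected centre px [316 204]
label 9 [ 291  145   43  118 4785]
centre 478.21490478515625 -7.959007263183594 size 49.789703369140625 150.35641479492188 ang 30.51952362060547
[-0.32319224  0.38158513 -0.98056926] 85.21703935830307 27.0
now [462.   29.2 194.2] yaw 30.92 down -1.0 dyaw -0.4 n 2 offset/row [ 4.711 -0.023  1.805] dr/row [ 0.21 -0.02  0.01] | whole: off [ 9.42 -0.05  3.61] dr [ 0.4 -0.   0. ]
```

View pics/w21.png

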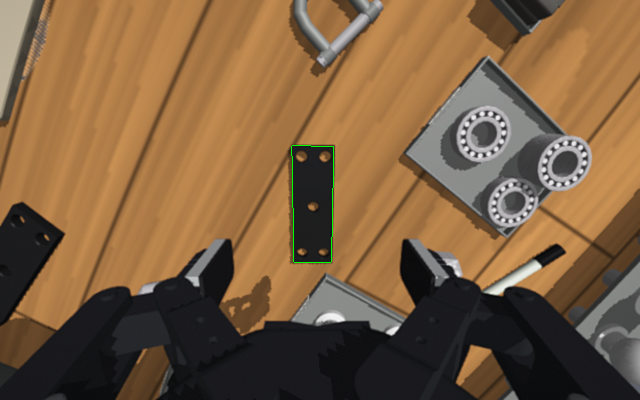

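```bash
python3 - <<'E'
from pl import *
s=r.sense();tw(s,[478.2,-8,60],30.5)
E
```

```text
now [462.   29.2 194.2] yaw 30.92 down -1.0 dyaw -0.4 n 3 offset/row [ 4.474 -0.168  1.345] dr/row [ 0.14 -0.01  0.01] | whole: off [13.42 -0.51  4.04] dr [ 0.4 -0.   0. ]
```

Emit:
{"method": "send_rows", "body": {
  "offset": [
    [4.5, -0.2, 1.35],
    [4.5, -0.2, 1.35],
    [4.4, -0.1, 1.35],
    [0, 0, 0],
    [0, 0, 0]
  ],
  "dr": [
    [0.4, 0, 0],
    [0, 0, 0],
    [0, 0, 0],
    [0, 0, 0],
    [0, 0, 0]
  ],
  "grip": [100, 100, 100, 100, 100],
  "force": 80
}}

```text
time: 27.62
tool_pos: [478.9, -8.5, 61.8]
tcp_rot: [71.5, 90.0, 12.0]
ft_force: [-0.5, -0.7, 0.4]
finger_gap: 85.4
```

```bash
python3 - <<'E'
from pl import *
d=snapshot("wrist");save(d,"w22.png");print(proj(d,[478.2,-8,10]));meas(d,"w22.png")
s=r.sense();tw(s,[478.2,-8,-1],30.5)
E
```

```text
[[315.69742486 210.43517997]]
expected centre px [322 205]
label 5 [  278   104    76   196 12950]
centre 478.70098876953125 -8.34161376953125 size 50.196903228759766 150.185546875 ang 30.631378173828125
now [479.7  -8.6  62.6] yaw 30.46 down -1.0 dyaw 0.0 n 2 offset/row [ 3.179 -0.053 -0.068] dr/row [-0.02  0.04 -0.06] | whole: off [ 6.36 -0.11 -0.14] dr [-0.   0.1 -0.1]
```

View pics/w22.png

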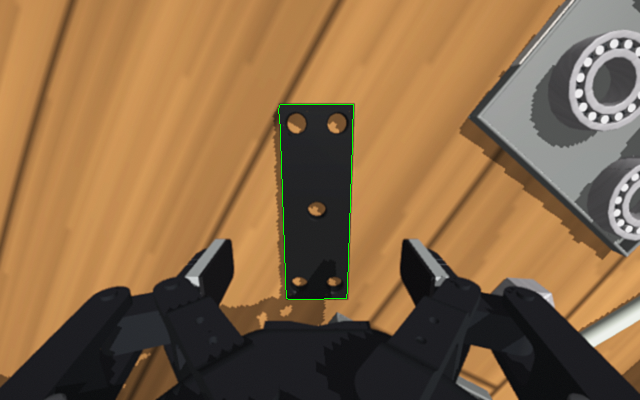

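Emit:
{"method": "send_rows", "body": {
  "offset": [
    [3, -0.1, -0.1],
    [2.4, 0, 0],
    [0.7, 0, 0],
    [0, 0, 0],
    [0, 0, 0]
  ],
  "dr": [
    [0, 0, 0],
    [0, 0, 0],
    [0, 0, 0],
    [0, 0, 0],
    [0, 0, 0]
  ],
  "grip": [100, 100, 100, 75, 75]
}}

```text
time: 28.3
tool_pos: [478.2, -8.9, 1.2]
tcp_rot: [53.7, 89.8, -5.9]
ft_force: [-0.1, -0.4, -0.2]
finger_gap: 64.0
```

Emit:
{"method": "send_rows", "body": {
  "offset": [
    [0, 0, 0]
  ],
  "dr": [
    [0, 0, 0]
  ],
  "grip": [75]
}}

```text
time: 28.42
tool_pos: [477.8, -8.9, 0.8]
tcp_rot: [52.7, 89.9, -6.9]
ft_force: [-0.9, -0.8, -0.3]
finger_gap: 64.2
```

```bash
python3 - <<'E'
from pl import *
d=snapshot("side");save(d,"s23.png",(250,120,370,210),6)
s=r.sense();tw(s,[478.2,-8,-2],30.5);print(s["ft_force"],s["finger_gap"])
E
```

```text
now [477.6  -8.9   0.5] yaw 30.4 down -1.0 dyaw 0.1 n 1 offset/row [ 0.251  0.098 -0.05 ] dr/row [-0.1   0.06 -0.07] | whole: off [ 0.25  0.1  -0.05] dr [-0.1  0.1 -0.1]
[ 0.20555698  0.436745   -0.56092041] 63.97884438592581
```

View pics/s23.png

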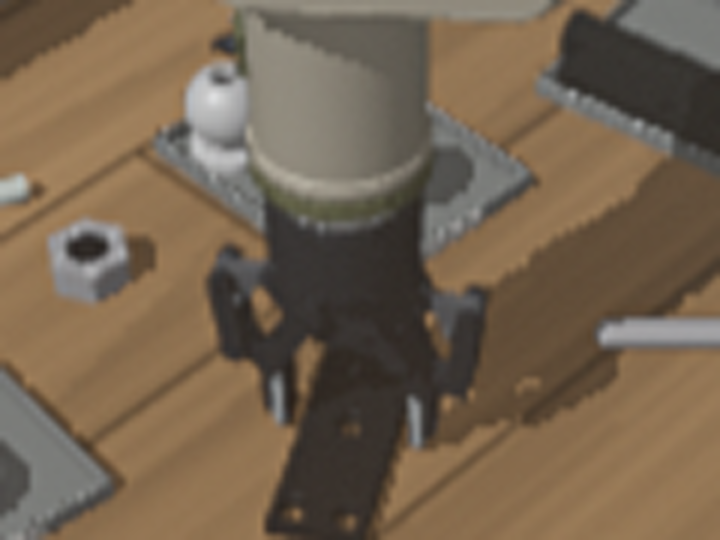

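Emit:
{"method": "send_rows", "body": {
  "offset": [
    [0.25, 0.05, 0],
    [0, 0, 0],
    [0, 0, 0],
    [0, 0, 0],
    [0, 0, 0]
  ],
  "dr": [
    [0, 0, 0],
    [0, 0, 0],
    [0, 0, 0],
    [0, 0, 0],
    [0, 0, 0]
  ],
  "grip": [75, 68, 68, 0, 0]
}}

```text
time: 29.1
tool_pos: [477.8, -8.5, -2.1]
tcp_rot: [72.7, 90.0, 13.1]
ft_force: [-2.1, 0.2, 6.7]
finger_gap: 47.7
```

Emit:
{"method": "send_rows", "body": {
  "offset": [
    [0, 0, 0],
    [0, 0, 0]
  ],
  "dr": [
    [0, 0, 0],
    [0, 0, 0]
  ],
  "grip": [0, 0]
}}

```text
time: 29.35
tool_pos: [477.8, -8.5, -2.1]
tcp_rot: [70.5, 90.0, 10.9]
ft_force: [-1.2, 1.0, 7.0]
finger_gap: 47.3
```

```bash
python3 - <<'E'
from pl import *
d=snapshot("side");save(d,"s24.png",(250,120,370,210),6)
s=r.sense();tw(s,[478.2,-8,-2],30.5);print(s["ft_force"],s["finger_gap"])
E
```

```text
now [477.8  -8.5  -2.1] yaw 30.4 down -1.0 dyaw 0.1 n 1 offset/row [-0.011  0.062 -0.022] dr/row [-0.1   0.01 -0.04] | whole: off [-0.01  0.06 -0.02] dr [-0.1  0.  -0. ]
[-2.33678597  1.0122755   7.6410675 ] 47.28719038089313
```

View pics/s24.png

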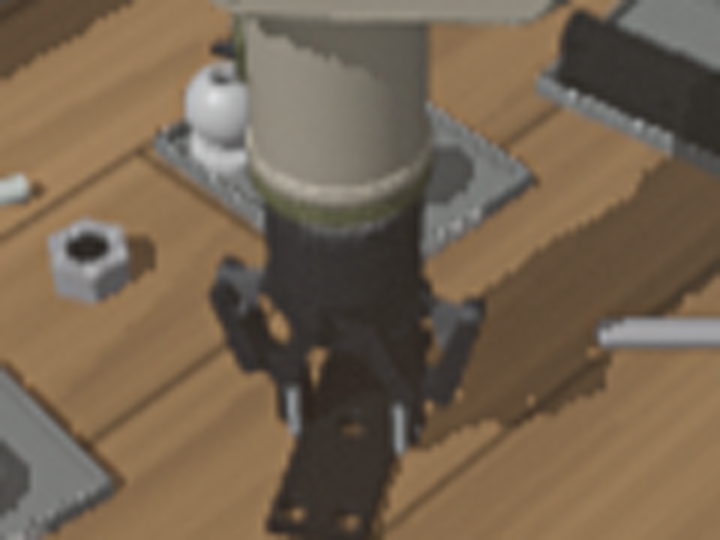

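Emit:
{"method": "send_rows", "body": {
  "offset": [
    [-0.5, 0, 0],
    [-2, 0, 0],
    [-4, 0, 0],
    [-4, 0, 0],
    [-3, 0, 0]
  ],
  "dr": [
    [0, 0, 0],
    [0, 0, 0],
    [0, 0, 0],
    [0, 0, 0],
    [0, 0, 0]
  ],
  "grip": [0, 0, 0, 0, 0]
}}

```text
time: 30.02
tool_pos: [476.9, -8.6, 133.2]
tcp_rot: [-118.4, 90.0, -178.0]
ft_force: [1.1, 0.2, -6.5]
finger_gap: 47.6
```

```bash
python3 - <<'E'
from pl import *
d=snapshot("wrist");save(d,"w25.png")
d=snapshot("side");save(d,"s25.png",(230,80,390,200),5)
s=r.sense();print(s["ft_force"],s["finger_gap"],s["time"],s["joint_pos"].round())
x,y=tp("plate",0,-10.5);print(x,y);tw(s,[x,y,140],98.3,-1)
E
```

```text
[ 1.28159729  0.21759658 -5.98833942] 47.437798801092924 30.125 [ -7.  -8. 111.  -0.  77. -38.]
516.6157401105103 -360.4900207852242
now [479.4  -8.9 135.4] yaw 30.4 down -1.0 dyaw -112.1 n 12 offset/row [-0.03   1.578  3.092] dr/row [ 9.34 -0.01 -0.03] | whole: off [ -0.41 -14.57  32.21] dr [ 1.121e+02 -1.000e-01 -4.000e-01]
```

View pics/w25.png

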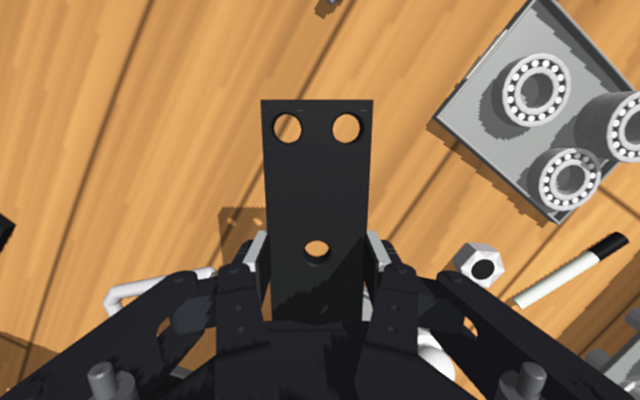

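View pics/s25.png

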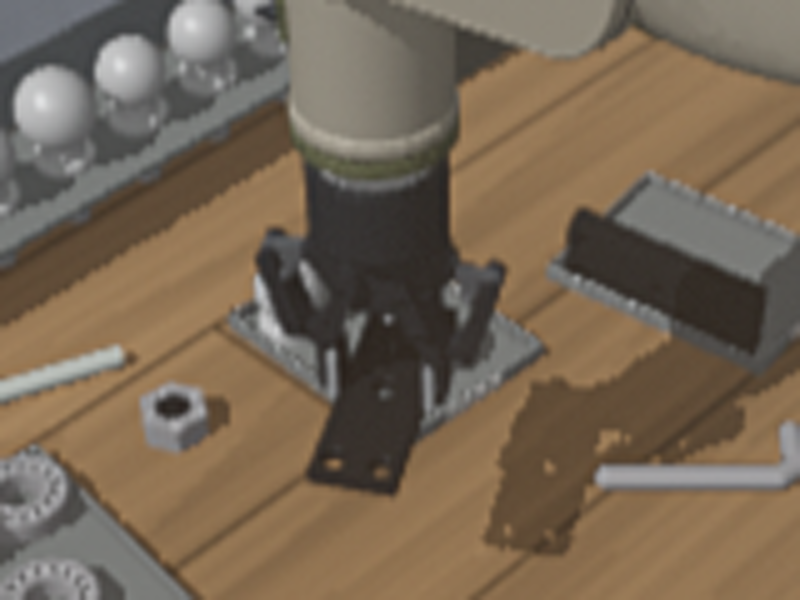

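Emit:
{"method": "send_rows", "body": {
  "offset": [
    [0, 1.58, 3.09],
    [0, 1.58, 3.09],
    [0, 1.58, 3.09],
    [0, 1.58, 3.09],
    [0, 1.58, 3.09]
  ],
  "dr": [
    [9.3, 0, 0],
    [9.3, 0, 0],
    [9.3, 0, 0],
    [9.3, 0, 0],
    [9.3, 0, 0]
  ],
  "grip": [0, 0, 0, 0, 0]
}}

```text
time: 30.75
tool_pos: [582.4, -140.5, 128.8]
tcp_rot: [-93.4, 89.8, 160.2]
ft_force: [0.7, -0.7, -6.5]
finger_gap: 47.6
```

Emit:
{"method": "send_rows", "body": {
  "offset": [
    [0, 1.58, 3.09],
    [0, 1.58, 3.09],
    [0, 1.58, 3.09],
    [0, 1.58, 3.09],
    [0, 1.58, 3.09]
  ],
  "dr": [
    [9.3, 0, 0],
    [9.3, 0, 0],
    [9.3, 0, 0],
    [9.3, 0, 0],
    [9.3, 0, 0]
  ],
  "grip": [0, 0, 0, 0, 0]
}}

```text
time: 31.38
tool_pos: [559.3, -307.9, 128.5]
tcp_rot: [-60.0, 89.8, 147.1]
ft_force: [-0.1, 0.1, -5.5]
finger_gap: 47.6
```

Emit:
{"method": "send_rows", "body": {
  "offset": [
    [0, 1.58, 3.09],
    [0, 1.58, 3.09],
    [0, 0, 0],
    [0, 0, 0],
    [0, 0, 0]
  ],
  "dr": [
    [9.4, 0, 0],
    [9.4, 0, 0],
    [0, 0, 0],
    [0, 0, 0],
    [0, 0, 0]
  ],
  "grip": [0, 0, 0, 0, 0]
}}

```text
time: 32.0
tool_pos: [516.5, -359.4, 131.0]
tcp_rot: [-58.6, 89.9, 130.1]
ft_force: [-0.2, 1.0, -6.1]
finger_gap: 47.4
```

```bash
python3 - <<'E'
from pl import *
d=snapshot("wrist");save(d,"w26.png")
d=snapshot("side");save(d,"s26.png",(300,40,460,160),5)
d=snapshot("scene");save(d,"c26.png",(160,90,320,210),5)
s=r.sense();print(s["ft_force"],s["finger_gap"],s["time"],s["joint_pos"].round())
x,y=tp("plate",0,-10.5);print(x,y);tw(s,[x,y,15],98.3)
E
```

```text
[ 0.12220479 -0.56417328 -6.35826092] 47.336885934852006 32.15 [-40.  16.  87.   0.  78.  42.]
516.6157401105103 -360.4900207852242
now [ 516.7 -359.7  131.9] yaw -81.31 down -1.0 dyaw -0.4 n 3 offset/row [3.895 0.025 0.008] dr/row [0.13 0.   0.  ] | whole: off [11.69  0.07  0.02] dr [0.4 0.  0. ]
```

View pics/w26.png

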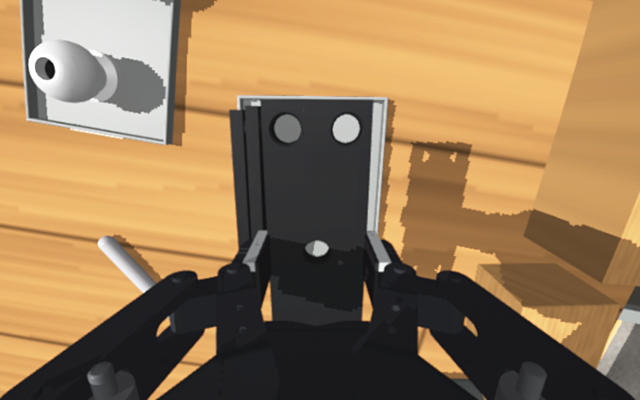

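View pics/c26.png

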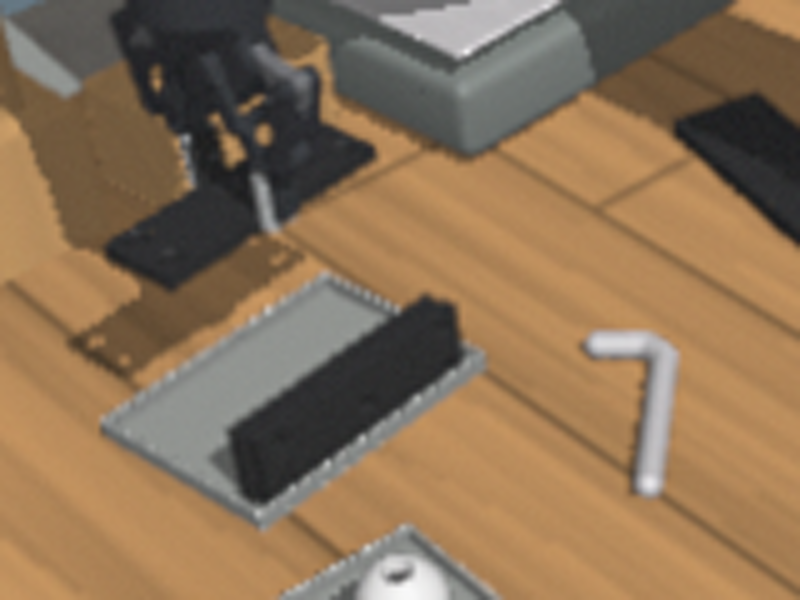

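View pics/s26.png

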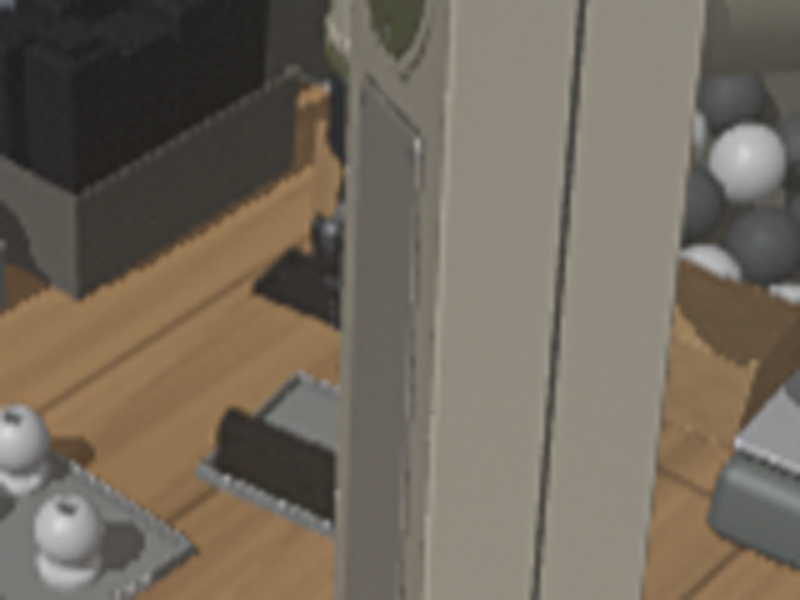

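```bash
python3 - <<'E'
from pl import *
d=snapshot("scene");f=lambda c:np.array(c)/5+[160,90]
c=plane(d,f([(102,424),(325,273),(486,352),(262,526)]),12);e=np.roll(c,-1,0)-c
print(c.round(1).tolist(),c.mean(0),np.linalg.norm(e,axis=1).round(0),np.degrees(np.arctan2(e[:,1],e[:,0])).round(1))
w=snapshot("wrist");p=plane(w,[(238,97),(387,97)],12);e=p[0]-p[1];print("far end",p.round(1).tolist(),np.linalg.norm(e),np.degrees(np.arctan2(e[1],e[0])))
print("far end predicted",tp("plate",88,67),tp("plate",88,-67))
E
```

```text
[[608.8, -403.9], [435.7, -430.8], [415.6, -299.5], [593.5, -267.8]] [ 513.4108056  -350.51596828] [175. 133. 181. 137.] [-171.2   98.7   10.1  -83.6]
far end [[590.0, -278.2], [609.8, -409.4]] 132.70136961155265 98.59508038426063
far end predicted (np.float64(592.5064039710041), np.float64(-271.09842644429347)) (np.float64(611.8501349051346), np.float64(-403.69488217953534))
```

```bash
python3 - <<'E'
from pl import *
d=snapshot("wrist");save(d,"w27.png",(220,80,400,210),4)
def q(x,y,z):
    a=tp("plate",x,y);return [a[0],a[1],z]
print(proj(d,[q(88,67,12),q(88,-67,12),q(0,-67,12),q(75,43,52),q(75,64,52)]).round(1))
E
```

```text
[[230.1  92.8]
 [381.   93.5]
 [375.1 189.4]
 [247.2 106.8]
 [219.8 106.9]]
```

View pics/w27.png

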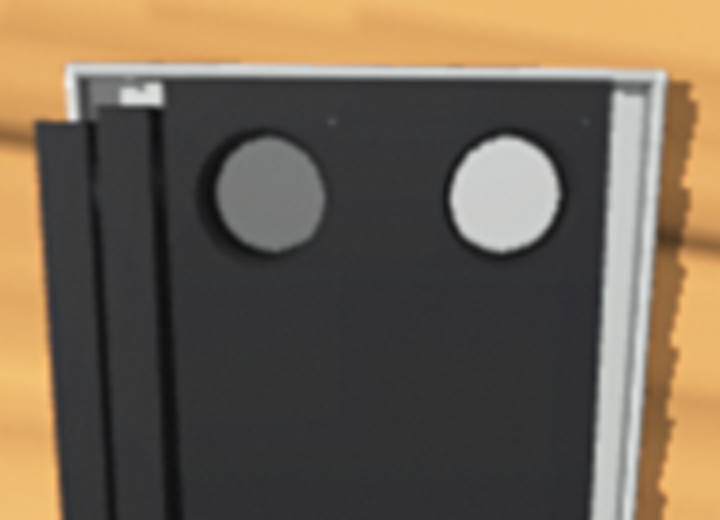

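```bash
python3 - <<'E'
from pl import *
d=snapshot("side");f=lambda c:np.array(c)/5+[230,100]
print(plane(d,f([(549,172),(760,272),(655,73)]),12).round(1))
w=snapshot("wrist")
print("wrist far",plane(w,[(236.8,96.3),(386.3,98.3)],12).round(1).tolist())
print("right edge low",plane(w,[(377.5,209)],12).round(1), "inner plate face",plane(w,[(260.3,107),(265,205)],52).round(1), "outer",plane(w,[(229,110.5)],52).round(1))
E
```

```text
[[ 580.8 -270.5]
 [ 408.9 -291.1]
 [ 599.2 -408.6]]
wrist far [[590.3, -277.5], [608.5, -409.5]]
right edge low [[ 505.3 -423.1]] inner plate face [[ 584.3 -306.9]
 [ 506.8 -318.4]] outer [[ 578.3 -283.4]]
```

```bash
python3 - <<'E'
from pl import *
s=r.sense();print(s["time"]);tw(s,[515,-365.5,60],98)
E
```

```text
32.4
now [ 516.4 -360.3  132.2] yaw -81.38 down -1.0 dyaw -0.6 n 2 offset/row [3.61  0.245 0.11 ] dr/row [ 0.31 -0.   -0.  ] | whole: off [7.22 0.49 0.22] dr [ 0.6 -0.  -0. ]
```

Emit:
{"method": "send_rows", "body": {
  "offset": [
    [3.6, 0.25, 0.1],
    [3.6, 0.25, 0.1],
    [0, 0, 0],
    [0, 0, 0]
  ],
  "dr": [
    [0.6, 0, 0],
    [0, 0, 0],
    [0, 0, 0],
    [0, 0, 0]
  ],
  "grip": [0, 0, 0, 0]
}}

```text
time: 32.9
tool_pos: [515.7, -366.1, 61.5]
tcp_rot: [133.9, 89.9, -38.1]
ft_force: [-0.1, 0.9, -4.7]
finger_gap: 47.4
```

```bash
python3 - <<'E'
from pl import *
s=r.sense();print(s["time"]);tw(s,[515,-365.5,12],98)
d=snapshot("wrist");save(d,"w28.png")
d=snapshot("scene");save(d,"c28.png",(160,90,320,210),5)
E
```

```text
32.9
now [ 515.7 -366.1   61.5] yaw -82.0 down -1.0 dyaw -0.0 n 1 offset/row [ 4.954 -0.079  0.061] dr/row [ 0.   -0.06 -0.06] | whole: off [ 4.95 -0.08  0.06] dr [ 0.  -0.1 -0.1]
```

View pics/w28.png

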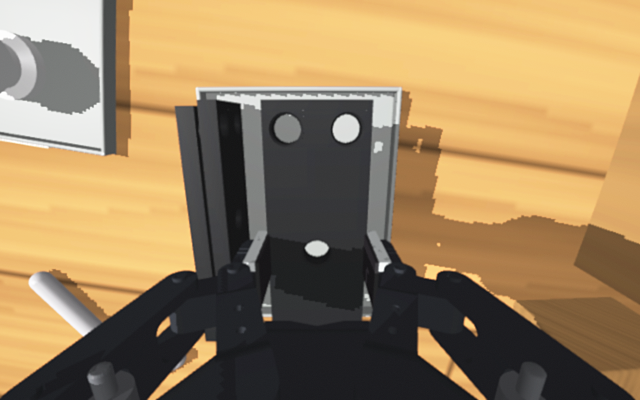

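View pics/c28.png

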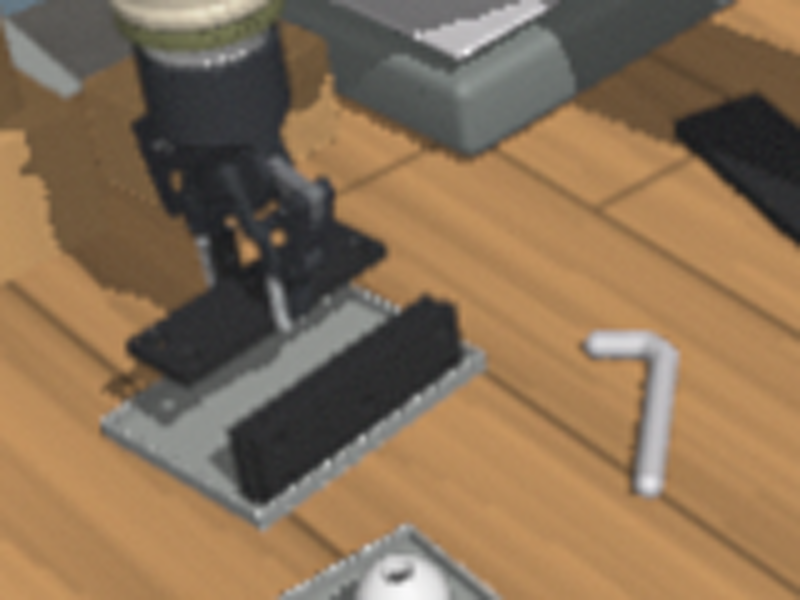

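```bash
python3 - <<'E'
from pl import *
w=snapshot("wrist");im=w["pixels"]
save(w,"w29.png",(170,70,420,190),3.2)
a=plane(w,[(197,89),(401,89)],12);b=plane(w,[(262,100),(373,100)],73.6)
print(a.round(1).tolist(),np.linalg.norm(a[0]-a[1]),b.round(1).tolist(),np.linalg.norm(b[0]-b[1]))
xh=np.array([np.cos(np.radians(8)),np.sin(np.radians(8))]);yh=np.array([-xh[1],xh[0]])
dl=b.mean(0)-a.mean(0);print("plate end rel lip outer: x",dl@xh,"y",dl@yh)
c=plane(w,[(215,105)],52)[0]-a.mean(0);print("stock inner face y",c@yh)
s=r.sense();tw(s,[515,-365.5,12],98)
E
```

```text
[[590.9, -277.7], [609.2, -410.0]] 133.51583429991152 [[588.0, -332.3], [595.0, -381.8]] 49.958231636479866
plate end rel lip outer: x -10.2611860590136 y -11.82425899192154
stock inner face y 42.03115545208676
now [ 516.4 -366.7   62.7] yaw -81.99 down -1.0 dyaw -0.0 n 1 offset/row [ 5.065 -0.157  0.134] dr/row [ 0.01 -0.15 -0.17] | whole: off [ 5.07 -0.16  0.13] dr [ 0.  -0.2 -0.2]
```

View pics/w29.png

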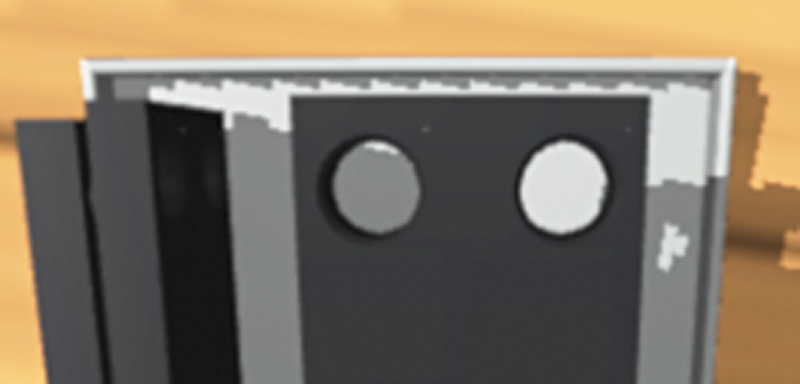

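Emit:
{"method": "send_rows", "body": {
  "offset": [
    [2.5, 0, 0.15],
    [1.8, 0, 0],
    [0.7, 0, 0],
    [0, 0, 0],
    [0, 0, 0]
  ],
  "dr": [
    [0, 0, 0],
    [0, 0, 0],
    [0, 0, 0],
    [0, 0, 0],
    [0, 0, 0]
  ],
  "grip": [0, 0, 0, 0, 0]
}}

```text
time: 33.67
tool_pos: [514.2, -366.4, 11.1]
tcp_rot: [133.6, 89.9, -38.4]
ft_force: [-0.3, -0.2, -6.4]
finger_gap: 47.8
```

Emit:
{"method": "send_rows", "body": {
  "offset": [
    [0.4, 0, 0],
    [0.3, 0, 0],
    [0, 0, 0],
    [0, 0, 0]
  ],
  "dr": [
    [0, 0, 0],
    [0, 0, 0],
    [0, 0, 0],
    [0, 0, 0]
  ],
  "grip": [0, 0, 0, 0]
}}

```text
time: 34.17
tool_pos: [513.8, -366.2, 3.5]
tcp_rot: [132.9, 90.0, -39.1]
ft_force: [-0.4, -0.8, -2.7]
finger_gap: 47.7
```

Emit:
{"method": "send_rows", "body": {
  "offset": [
    [0.1, 0, 0],
    [0, 0, 0]
  ],
  "dr": [
    [0, 0, 0],
    [0, 0, 0]
  ],
  "grip": [0, 0]
}}

```text
time: 34.42
tool_pos: [514.2, -366.7, 3.2]
tcp_rot: [128.2, 89.9, -43.8]
ft_force: [0.6, -1.9, 3.2]
finger_gap: 47.4
```

```bash
python3 - <<'E'
from pl import *
s=r.sense();print(s["time"],s["tool_pos"],s["ft_force"],s["wrist_torque"])
d=snapshot("scene");save(d,"c30.png",(160,90,320,210),5)
E
```

```text
34.425 [ 514.2095578  -366.68179083    3.19227489] [ 0.63136413 -1.90540221  3.15239262] [0.33153027 0.07532661 0.02611502]
```

View pics/c30.png

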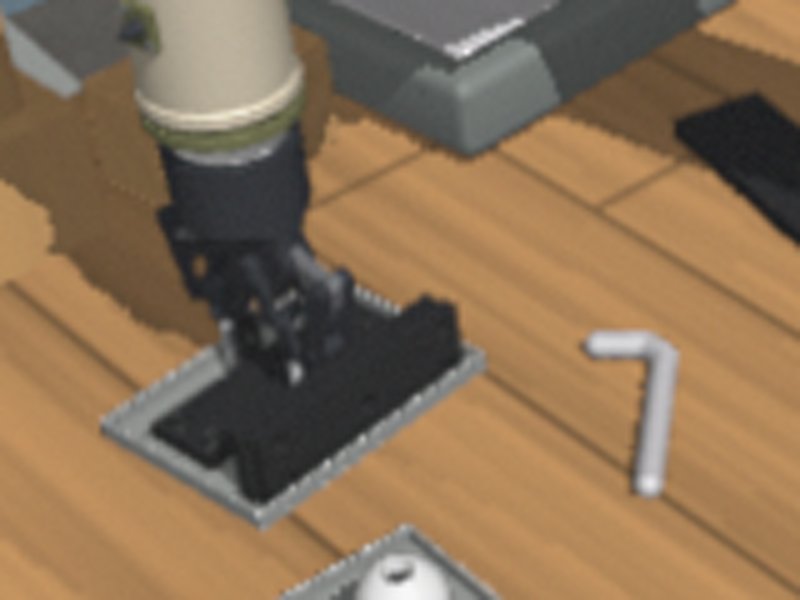

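Emit:
{"method": "send_rows", "body": {
  "offset": [
    [0.1, 0, 0],
    [0, 0, 0]
  ],
  "dr": [
    [0, 0, 0],
    [0, 0, 0]
  ],
  "grip": [0, 0]
}}

```text
time: 34.72
tool_pos: [514.6, -367.3, 2.7]
tcp_rot: [125.9, 89.8, -46.2]
ft_force: [-0.4, -3.2, 6.0]
finger_gap: 47.5
```

Emit:
{"method": "send_rows", "body": {
  "offset": [
    [0.1, 0, 0],
    [0, 0, 0]
  ],
  "dr": [
    [0, 0, 0],
    [0, 0, 0]
  ],
  "grip": [0, 0]
}}

```text
time: 34.98
tool_pos: [515.1, -368.0, 2.3]
tcp_rot: [125.4, 89.7, -46.6]
ft_force: [1.7, -5.9, 5.9]
finger_gap: 47.5
```

```bash
python3 - <<'E'
from pl import *
d=snapshot("wrist");save(d,"w31.png")
s=r.sense();print(s["time"],s["tool_pos"],s["ft_force"],s["wrist_torque"])
E
```

```text
35.025 [ 515.15401866 -368.07357095    2.2413207 ] [ 1.35354656 -5.86393246  6.4936826 ] [-0.09879475 -0.00656162 -0.02260835]
```

View pics/w31.png

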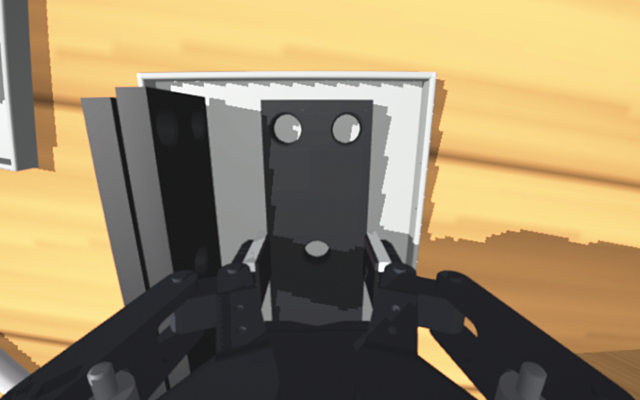

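Emit:
{"method": "send_rows", "body": {
  "offset": [
    [-0.8, 0, 0],
    [-0.8, 0, 0],
    [0, 0.4, 0],
    [0, 0.4, 0],
    [0, 0, 0]
  ],
  "dr": [
    [0, 0, 0],
    [0, 0, 0],
    [0, 0, 0],
    [0, 0, 0],
    [0, 0, 0]
  ],
  "grip": [0, 0, 0, 0, 0]
}}

```text
time: 35.65
tool_pos: [514.3, -374.0, 15.6]
tcp_rot: [-43.1, 90.0, 144.9]
ft_force: [0.3, -0.5, -5.0]
finger_gap: 47.8
```

```bash
python3 - <<'E'
from pl import *
s=r.sense();print(s["time"],s["tool_pos"],s["ft_force"],s["finger_gap"]);tw(s,[514,-374.5,10],98)
d=snapshot("wrist");save(d,"w32.png")
d=snapshot("scene");save(d,"c32.png",(160,90,320,210),5)
E
```

```text
35.65 [ 514.34636431 -374.02024677   15.59919584] [ 0.34534854 -0.52458734 -4.96183375] 47.76572725449375
now [ 514.3 -374.    15.6] yaw -82.02 down -1.0 dyaw 0.0 n 1 offset/row [0.56  0.043 0.041] dr/row [-0.02  0.03  0.03] | whole: off [0.56 0.04 0.04] dr [-0.  0.  0.]
```

View pics/w32.png

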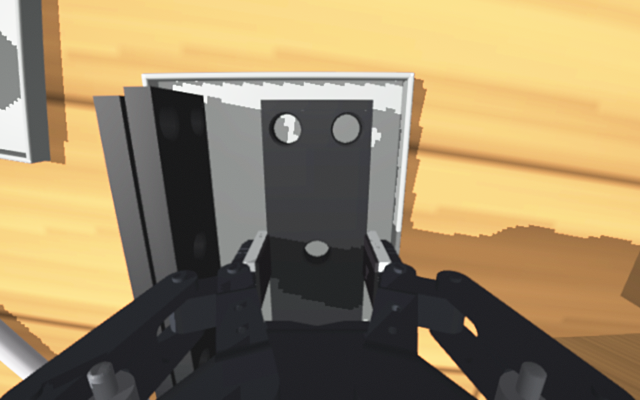

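View pics/c32.png

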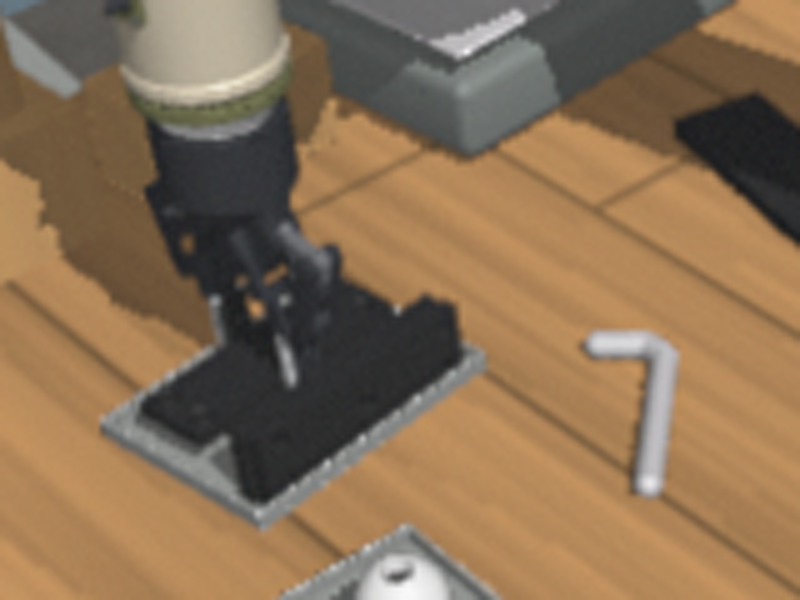

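```bash
python3 - <<'E'
from pl import *
w=snapshot("wrist")
a=plane(w,[(143,74),(413,74)],12);b=plane(w,[(262,100),(373,100)],27.5)
xh=np.array([np.cos(np.radians(8)),np.sin(np.radians(8))]);yh=np.array([-xh[1],xh[0]])
dl=b.mean(0)-a.mean(0);print(np.linalg.norm(a[0]-a[1]),np.linalg.norm(b[0]-b[1]),"plate end rel lip outer: x",dl@xh,"y",dl@yh, "yaw lip",a.round(1).tolist())
s=r.sense();print(s["tool_pos"])
E
```

```text
132.7611490138858 49.4802901262867 plate end rel lip outer: x -13.327769393256943 y -19.675723555093516 yaw lip [[590.9, -276.9], [608.7, -408.4]]
[ 514.40464579 -373.62009943   15.6735314 ]
```

Emit:
{"method": "send_rows", "body": {
  "offset": [
    [0.7, 0, 0],
    [0.5, 0, 0],
    [0, 0, 0],
    [0, 0, 0]
  ],
  "dr": [
    [0, 0, 0],
    [0, 0, 0],
    [0, 0, 0],
    [0, 0, 0]
  ],
  "grip": [0, 0, 0, 0]
}}

```text
time: 36.3
tool_pos: [514.6, -373.8, 4.0]
tcp_rot: [-55.9, 90.0, 132.1]
ft_force: [0.7, 0.8, -6.1]
finger_gap: 47.5
```

Emit:
{"method": "send_rows", "body": {
  "offset": [
    [0.15, 0, 0],
    [0, 0, 0]
  ],
  "dr": [
    [0, 0, 0],
    [0, 0, 0]
  ],
  "grip": [0, 0]
}}

```text
time: 36.55
tool_pos: [514.6, -373.8, 2.6]
tcp_rot: [-32.9, 90.0, 155.1]
ft_force: [-0.4, -0.2, -6.4]
finger_gap: 47.3
```

Emit:
{"method": "send_rows", "body": {
  "offset": [
    [0.1, 0, 0],
    [0, 0, 0]
  ],
  "dr": [
    [0, 0, 0],
    [0, 0, 0]
  ],
  "grip": [0, 0]
}}

```text
time: 36.8
tool_pos: [514.6, -373.8, 1.5]
tcp_rot: [-63.9, 90.0, 124.1]
ft_force: [0.2, 0.3, -5.8]
finger_gap: 47.6
```

Confirmed: the earlier contact was the knuckle on the stock plates; now it is free.

Emit:
{"method": "send_rows", "body": {
  "offset": [
    [0.1, 0, 0],
    [0, 0, 0]
  ],
  "dr": [
    [0, 0, 0],
    [0, 0, 0]
  ],
  "grip": [0, 0]
}}

```text
time: 37.05
tool_pos: [514.5, -373.7, 0.5]
tcp_rot: [-55.0, 90.0, 133.0]
ft_force: [0.2, -0.1, -6.1]
finger_gap: 47.5
```

Emit:
{"method": "send_rows", "body": {
  "offset": [
    [0.1, 0, 0],
    [0, 0, 0]
  ],
  "dr": [
    [0, 0, 0],
    [0, 0, 0]
  ],
  "grip": [0, 0]
}}

```text
time: 37.3
tool_pos: [514.7, -373.9, 0.0]
tcp_rot: [124.5, 90.0, -47.5]
ft_force: [-1.7, 1.5, -1.3]
finger_gap: 47.7
```

Emit:
{"method": "send_rows", "body": {
  "offset": [
    [0.1, 0, 0],
    [0, 0, 0]
  ],
  "dr": [
    [0, 0, 0],
    [0, 0, 0]
  ],
  "grip": [0, 0]
}}

```text
time: 37.55
tool_pos: [514.8, -373.9, -0.0]
tcp_rot: [74.6, 90.0, -97.4]
ft_force: [-5.5, 4.7, 8.0]
finger_gap: 47.3
```

Emit:
{"method": "send_rows", "body": {
  "offset": [
    [0, 0, 0],
    [0, 0, 0],
    [0, 0, 0]
  ],
  "dr": [
    [0, 0, 0],
    [0, 0, 0],
    [0, 0, 0]
  ],
  "grip": [66, 66, 66]
}}

```text
time: 37.92
tool_pos: [515.0, -374.1, -1.1]
tcp_rot: [131.8, 89.9, -40.2]
ft_force: [-0.1, 0.7, -0.1]
finger_gap: 56.4
```

```bash
python3 - <<'E'
from pl import *
s=r.sense();print(s["time"],s["tool_pos"],s["ft_force"],s["finger_gap"])
d=snapshot("wrist");save(d,"w33.png")
E
```

```text
37.925 [ 514.97246487 -374.1339958    -1.12306512] [-0.08307872  0.69453055 -0.13847656] 56.44743458520145
```

View pics/w33.png

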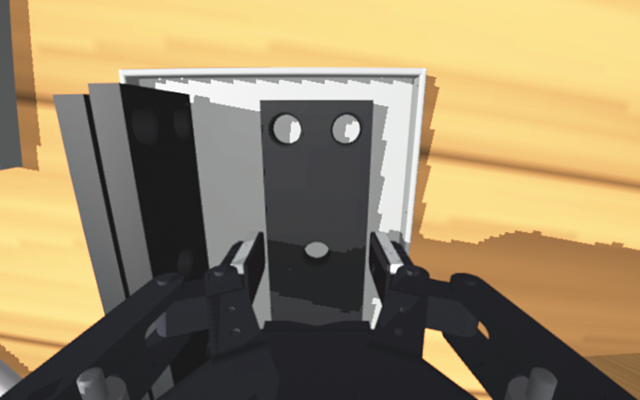

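Fingers are clear of the plate on both sides; lift straight up.

Emit:
{"method": "send_rows", "body": {
  "offset": [
    [-1, 0, 0],
    [-3, 0, 0],
    [-6, 0, 0],
    [-6, 0, 0],
    [-6, 0, 0]
  ],
  "dr": [
    [0, 0, 0],
    [0, 0, 0],
    [0, 0, 0],
    [0, 0, 0],
    [0, 0, 0]
  ],
  "grip": [66, 66, 66, 66, 80]
}}

```text
time: 38.6
tool_pos: [514.5, -373.6, 221.4]
tcp_rot: [139.7, 90.0, -32.3]
ft_force: [1.3, -0.8, -0.2]
finger_gap: 68.1
```

Emit:
{"method": "send_rows", "body": {
  "offset": [
    [-2, 0, 0],
    [0, 0, 0],
    [0, 0, 0]
  ],
  "dr": [
    [0, 0, 0],
    [0, 0, 0],
    [0, 0, 0]
  ],
  "grip": [100, 100, 100]
}}

```text
time: 38.98
tool_pos: [513.8, -373.1, 236.0]
tcp_rot: [-49.4, 89.8, 138.6]
ft_force: [-0.7, 0.8, -0.1]
finger_gap: 85.6
```

```bash
python3 - <<'E'
from pl import *
s=r.sense();print(s["time"],s["tool_pos"],s["ft_force"],s["finger_gap"])
d=snapshot("wrist");save(d,"w34.png")
d=snapshot("scene");save(d,"c34.png",(170,130,490,370),2.5)
d=snapshot("side");save(d,"s34.png",(150,90,400,300),3)
E
```

```text
38.975 [ 513.7859236  -373.06354557  236.02798806] [-0.66068401  0.81872407 -0.06090276] 85.6140336040739
```

View pics/w34.png

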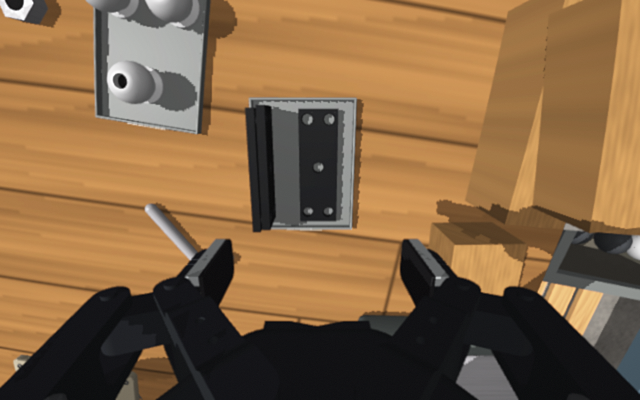

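View pics/c34.png

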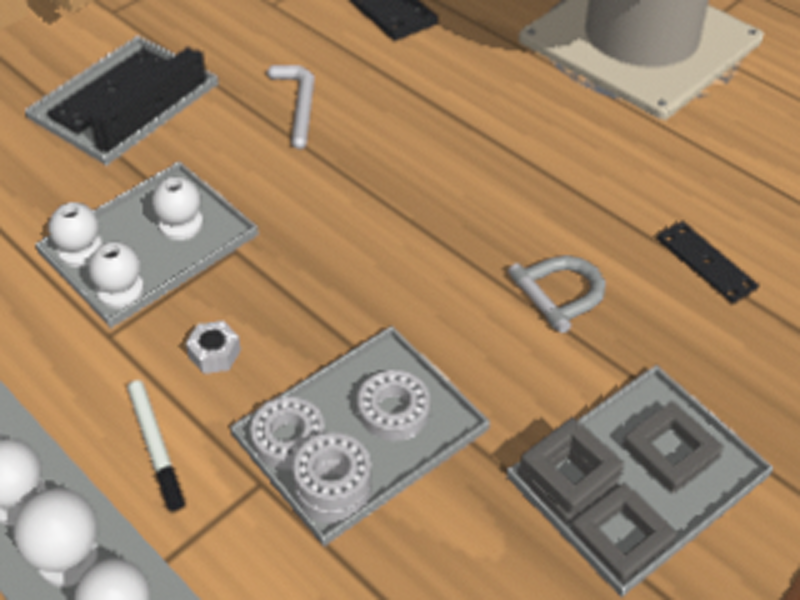

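View pics/s34.png

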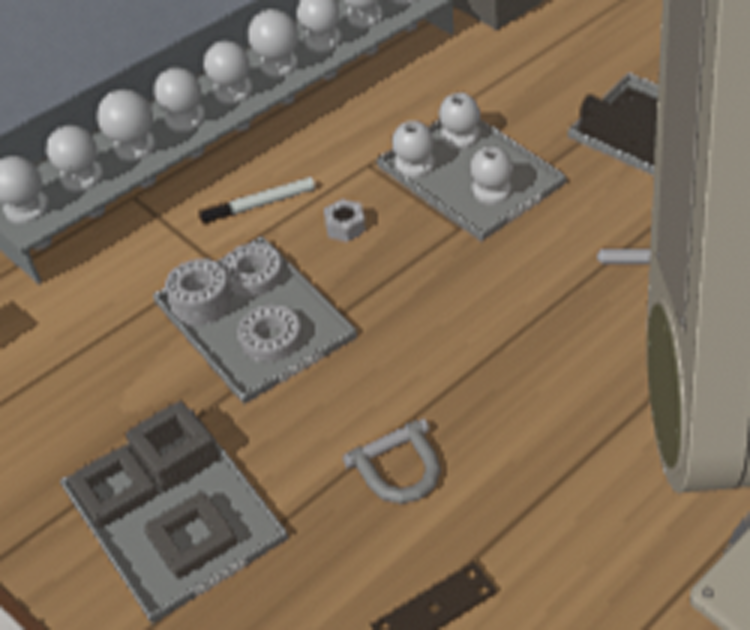

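```bash
python3 - <<'E'
from bench import *
print(r.sense()["qd"].round(2)); print(workorder.hand_in())
E
```

```text
[-0.13 -0.3  -0.64  0.05  0.18  0.07]
the job is handed in; nothing more can be done
None
```

I took the stack apart in the order ball, bearing, collar, plate. Each part was lowered into its own stock tray until the force sensor showed contact, then released. The job was handed in at about 39 s.

**Last checks:**
- The final scene, side and wrist pictures show the ball upright on its base. The bearing, collar and plate look flat on their tray floors beside the stock.
- The gripper was open and about 235 mm up, with no force on the wrist.

**What disagreed or went wrong:**
- **Collar angle:** it sat about 11° off square to the plate, not the 6° stated. I gripped it square to its own sides.
- **Plate tray position:** the cameras differed by about 6 mm on where this tray is. I went by the wrist camera.
- **Plate lowering:** on the first try the gripper met something about 3 mm early, with about 6 N upward and 6 N sideways. I took this to be its knuckle on the plates standing in the tray. I lifted, moved 8 mm away from them and lowered again cleanly. The later pictures show the stock plates still standing.

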